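# Set the portion dispenser up for the washed cup

### The job

Take the washed cup, the one standing in the bamboo dish rack, and set it down gently and upright, centred under the dispenser's spout. Turn the dispenser's portion lever so that it points squarely at the disc for that cup: the small disc if it is the short cup, the large disc if it is the tall one. Keep the cup upright all the way, leave the other cup, the lunch box and the strainer where they are, and do not press the button.

Things in the scene. Friction and masses are not known exactly. Their poses are not given: they have to be found in the camera images.
- dispenser: Fixed. White bridge housing (x -40 to 15, 500 in y, underside 240, top 300 high) on two posts, 16 thick, at (0, +-240), open in front and behind; a clear hopper on top at y = 115 reaches 410. Below it a grey console block (x -90 to 90, y -185 to -20, top 70 high) carries the lever. Origin on the shelf surface under the housing's middle; front faces -x (to the robot), z up.
- spot (a point): Point on the shelf surface straight below the spout, at (-12, 115, 0) of the dispenser, marked by a thin steel disc 90 wide, flush with the shelf: where the cup's foot is to be centred. The steel spout above it is 36 in diameter, its lower end 185 high.
- lever_hinge (a point): Middle of the lever's vertical hinge, at the console's top face (60, -100, 70 of the dispenser).
- lever_knob (a point): Grip point on the lever's knob: an upright black round post, 16 diameter, 90 from the hinge, its top 56 and its foot 16 above the console's top; this point is 40 above the console's top. The lever's arm is a steel strip 14 wide, 122 long from the hinge, 8 to 16 above the console's top.
- lever (a joint): Lever angle (rad) about the vertical hinge axis, counter-clockwise from above positive: at 0 it points straight to the dispenser's front (-x), at -0.5 at the small disc (on the +y side), at +0.5 at the large disc (on the -y side). Stops at +-0.85; light friction, it stays where it is left.
- mark_small (a point): Centre of the small disc (12 diameter, 2 high, dark steel) on the console's top, 140 from the hinge.
- mark_large (a point): Centre of the large disc (28 diameter, 2 high, dark steel) on the console's top, 140 from the hinge.
- button (a joint): Travel (m) of the white press button on top of the housing near its -y end; 0 when not pressed, 0.006 fully down.
- rack: Fixed bamboo dish rack, no floor, 220 (x) x 300 (y), origin on the shelf surface at its centre. Rails 20 high, 14 wide run round it and along y = 30. The cup bay is the -y half, with a fence of dowels 100 high at its back (x = 103). In the +y half two plates (170 diameter, tops 183 high) stand upright at y = 65 and 105, faces towards y, between dowels 90 high.
- bay (a point): Middle of the rack's cup bay on the shelf surface, at (-30, -70, 0) of the rack; the washed cup stands on the shelf within 15 of it.
- cup_short: Short green ceramic cup, straight round wall, 50 diameter, 62 high, wall 4, no handle; origin at the middle of its underside, z up.
- cup_tall: Tall green ceramic cup, straight round wall, 60 diameter, 96 high, wall 4, no handle; origin at the middle of its underside, z up.
- lunchbox: Plastic lunch box with a snap lid, 116 (x) x 166 (y) x 61 high, origin at the middle of its underside. Leave it alone.
- strainer: Stainless strainer lying upside down, 152 diameter, 58 high, with a flat handle along +y to 202 from its origin at the middle of its underside. Leave it alone.

How it is judged:
By the outcome, as a careful person would: the job done as asked, in the order asked, and still so for the second after the job is handed in, with the robot touching nothing.
It also fails if it takes over 58 s, if anything falls off the work surface, if the arm or the gripper's body presses on something with over 40 N, if the wrist force passes 120 N, or if a joint passes its speed limit or range.

### The arm

A 6-joint arm with a two-finger parallel gripper is mounted at the origin on the work surface. World frame = base frame: x ahead of the robot, y to its left, z up, the work surface at z = 0. Lengths are in mm, angles in degrees, forces in N, time in s.
With the tool pointing down it reaches from about 325 to 775 mm from the base axis. Payload 5.5 kg.
Tool frame: the origin (TCP) lies midway between the tips of the shut fingers; the grasp point (between the pads) lies ctrl.grip_point_offset behind it (ctrl.grip_point_offset is the distance from the TCP to the grasp point, in mm); z points along the fingers, y is the direction in which the jaws open and shut (so a half turn about z gives the same grasp; the last joint's range is limited). The gripper opens to 85 mm and grips with 20 to 120 N. Pads are 22 mm wide; open, the fingers measure 114 mm over their backs; the gripper's body (76 mm by 85 mm) begins 54 mm behind the grasp point. The pads swing forward as they close: fully open they stand 13 mm farther back than shut.
Start: joints at [-69.139, 5.22, 70.514, -0, 104.267, -3.249], TCP at [245.096, -547.672, 201.175] pointing down, gripper open.
Joint ranges: [-164.24, 164.24], [-49.07, 125.15], [9.68, 141.18], [-86.29, 266.29], [3.28, 154.24], [-151.56, 151.56]. Speed limits (degrees/s): [147.25, 147.25, 172.46, 180, 180, 180].

### API

Orientations are given as a 3x3 rotation matrix whose columns are the frame's x, y, z axes.
In Python, from bench import ctrl gives the robot as it stands.
- The arm moves only by the tool servo_tool, never from a script. Its argument "plan" is a list that holds one entry, the list of rows, each a list of 5 numbers: the opening, from 0 (shut) to 1 (fully open), then the shift along the world's x, y, z in m, then the turn about the world's z in rad. In form: [[[gripper, tx, ty, tz, yaw], ...]]. A call has 1 to 8 rows; each row shifts and turns the pose as measured when the row begins; what a row does not reach is not made up. A row lasts 1/10 s, in which the tool goes at most 50 mm and 8.59 degrees, less where a joint would pass 70% of its speed; a pose out of reach is approached as far as the arm can. A call with a gripper value outside its range is refused whole. The fingers move at their own pace and stop on an object; "newtons" is the grip in N (left out, the last holds). Time passes only in rows, so rows that do not move let the fingers close. It gives the time, the measured TCP pose, the force and the opening at its end, in the units of the state.
- ctrl.read_state(): the state, without advancing time (a new reading comes with each control period).
- ctrl.snapshot(name): name is "scene" or "side" or "wrist"; returns the picture (384x512x3 uint8, red, green, blue); there is no depth.
- ctrl.camera_params(name): a dict with "fx", "fy", "cx", "cy" (pixels), "k1" (the pictures are not rectified: a ray, as slopes to the right and down, at radius r is drawn at 1 + k1 r^2 times it, then the intrinsics apply), "pose" (4x4, takes a point from camera to world coordinates). Camera axes: x right, y up, looking along -z (the intrinsics and any distortion apply to the point x, -y, -z); pixel columns grow to the right and rows downward; lengths in mm; the calibration is good to about 2 mm. A picture is of the moment at which its call begins: read the wrist's pose just before it. camera_params takes no time and is no camera call; for the wrist camera it gives the pose at the moment of the call.
- ctrl.finish_job(): hands the job in, once; it reports no verdict.
Trained networks look in the newest picture that a camera, given by its name, has taken for a name from the list of things; names that differ only in an ending like _2 or _b are one class to them, and where a whole thing is asked for, a point or a joint stands for the part that bears it (a point fixed in the world has none). Each returns a list of dicts, best first, with "p" (0 to 1); they miss things now and then, are a little off and sometimes report something else, mostly with a low value. They report only what shows in the picture. A call takes as long as a camera call.
- ctrl.find_in(target, camera): "extent" ([left, top, right, bottom] in pixels, round what is visible of it).
- ctrl.tip_of(target, camera): "uv" ([column, row] in pixels: a listed point, or the origin of a listed thing).
The state is a dict: "time": time; "joint_pos": joint angles; "qvel": joint speeds; "tau": joint torques, N m; "tcp_pos": TCP position; "eef_rot": TCP orientation; "force": force on the tool from outside, world axes, zero at the start; "ft_torque": the same for the moment, N m; "gripper_width": finger opening in mm.
Only numpy, scipy, OpenCV 4.12 (cv2) and the standard library are available. Lean on these libraries where they do the work, as an engineer would, in place of code of your own. Each camera call takes 0.05 s, during which the arm holds its last target.

## Working session

There is one attempt and no reset: what is moved stays moved. The work goes in short steps, Python scripts to look and compute and a tool call to move; the robot and the scene stay as the last step left them, time stands still between calls to the robot, and variables do not carry over. Pictures are saved under pics/ and viewed, and the job is handed in when it is done.

Besides the shell and the picture viewer there is one more tool, called after "Emit:" as name(argument=value, ...) on one line, values as JSON. servo_tool: Moves the arm, as the interface text tells. Its arguments: {"type":"object","properties":{"plan":{"type":"array","items":{"type":"array","items":{"type":"array","items":{"type":"number"}}}},"newtons":{"type":"number"}},"required":["plan"]}

```bash
ls; mkdir -p pics; python3 - <<'E'
from bench import ctrl
import cv2,numpy as np
s=ctrl.read_state();print(s['time'],s['tcp_pos'],s['eef_rot'],s['gripper_width'],ctrl.grip_point_offset)
for n in ("scene","side"):
    im=ctrl.snapshot(n);cv2.imwrite(f"pics/{n}0.png",im[:,:,::-1])
    p=ctrl.camera_params(n);print(n,p['fx'],p['cx'],p['cy'],p['k1'],np.round(p['pose'],3).tolist())
    for t in ("cup_short","cup_tall","rack","dispenser","lunchbox","strainer"):
        print(t,[(np.round(d['extent']).tolist(),round(d['p'],2)) for d in ctrl.find_in(t,n)][:3])
    for t in ("spot","lever_hinge","lever_knob","mark_small","mark_large","bay"):
        print(t,[(np.round(d['uv'],1).tolist(),round(d['p'],2)) for d in ctrl.tip_of(t,n)][:3])
print(ctrl.read_state()['time'])
E
```

```text
pics
0.0 [ 244.96822332 -547.32324335  200.0279091 ] [[ 9.12756055e-01  4.08504452e-01 -7.05385732e-04]
 [ 4.08505039e-01 -9.12754078e-01  1.90450320e-03]
 [ 1.34154332e-04 -2.02650045e-03 -9.99997938e-01]] 85.31579794742666 18.700000000000003
scene 493.5306508173484 257.96704981553444 194.07352649639978 -0.0916153759755874 [[-0.808, -0.493, 0.323, 1090.476], [0.59, -0.668, 0.454, 727.418], [-0.009, 0.557, 0.83, 1607.524], [0.0, 0.0, 0.0, 1.0]]
cup_short [([307.0, 215.0, 320.0, 233.0], 0.62)]
cup_tall [([330.0, 257.0, 350.0, 285.0], 0.78)]
rack [([294.0, 248.0, 398.0, 351.0], 0.59)]
dispenser [([189.0, 122.0, 283.0, 272.0], 0.57)]
lunchbox [([233.0, 140.0, 282.0, 179.0], 0.82)]
strainer [([175.0, 113.0, 223.0, 145.0], 0.76)]
spot [([254.2, 239.8], 0.85)]
lever_hinge [([200.9, 195.8], 0.72), ([224.7, 184.0], 0.32)]
lever_knob [([224.2, 183.5], 0.56)]
mark_small [([240.7, 192.6], 0.69)]
mark_large [([222.6, 171.5], 0.67)]
bay [([337.7, 279.6], 0.56)]
side 422.4151161443046 259.9653884499976 185.83920672324948 -0.1576080151026939 [[0.977, -0.172, 0.129, 730.492], [0.215, 0.803, -0.556, -800.159], [-0.008, 0.571, 0.821, 1319.421], [0.0, 0.0, 0.0, 1.0]]
cup_short [([215.0, 168.0, 228.0, 185.0], 0.6)]
cup_tall [([243.0, 122.0, 259.0, 147.0], 0.56)]
rack [([235.0, 84.0, 293.0, 158.0], 0.93)]
dispenser [([231.0, 118.0, 294.0, 310.0], 0.66)]
lunchbox [([174.0, 235.0, 217.0, 285.0], 0.64), ([230.0, 120.0, 296.0, 310.0], 0.32)]
strainer [([176.0, 321.0, 221.0, 384.0], 0.65)]
spot [([275.5, 209.3], 0.88)]
lever_hinge [([280.1, 259.6], 0.6), ([253.2, 245.6], 0.21)]
lever_knob [([253.4, 243.8], 0.5)]
mark_small [([251.2, 232.2], 0.92)]
mark_large [([240.8, 266.7], 0.59)]
bay [([254.9, 142.4], 0.92)]
1.3
```

View pics/scene0.png

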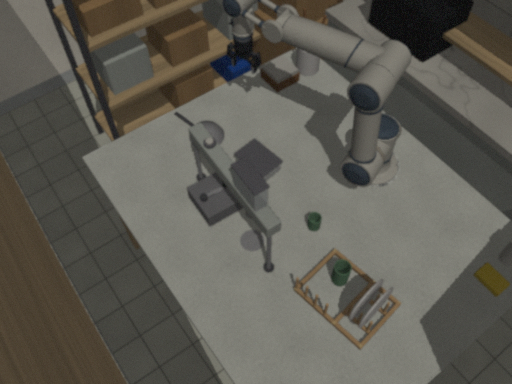

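View pics/side0.png

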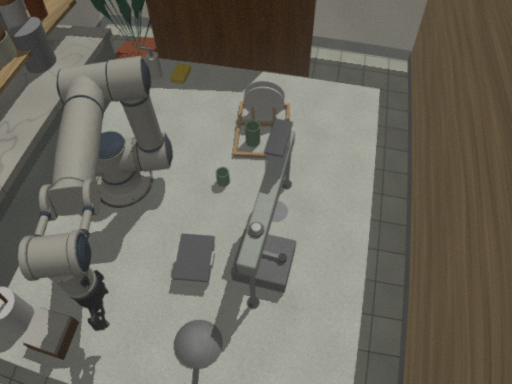

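```bash
cat > h.py <<'E'
from bench import ctrl
import cv2,numpy as np
def proj(P,p):
    P=np.atleast_2d(P);T=np.linalg.inv(p['pose']);c=(T[:3,:3]@P.T).T+T[:3,3]
    x=c[:,0]/-c[:,2];y=-c[:,1]/-c[:,2];r2=x*x+y*y;f=1+p['k1']*r2
    return np.c_[p['fx']*x*f+p['cx'],p['fy']*y*f+p['cy']]
def ray(uv,p):
    xd=(uv[0]-p['cx'])/p['fx'];yd=(uv[1]-p['cy'])/p['fy'];x,y=xd,yd
    for _ in range(30):
        f=1+p['k1']*(x*x+y*y);x,y=xd/f,yd/f
    d=p['pose'][:3,:3]@np.array([x,-y,-1]);return p['pose'][:3,3],d/np.linalg.norm(d)
def atz(uv,p,z):
    o,d=ray(uv,p);return o+d*(z-o[2])/d[2]
def tri(obs):
    A=np.zeros((3,3));b=np.zeros(3)
    for uv,p in obs:
        o,d=ray(uv,p);M=np.eye(3)-np.outer(d,d);A+=M;b+=M@o
    return np.linalg.solve(A,b)
def rz(a):
    c,s=np.cos(a),np.sin(a);return np.array([[c,-s,0],[s,c,0],[0,0,1]])
E
cat > fit.py <<'E'
from h import *
from scipy.optimize import least_squares
S=ctrl.camera_params("scene");D=ctrl.camera_params("side")
pts={'spot':([254.2,239.8],[275.5,209.3]),'hinge':([200.9,195.8],[280.1,259.6]),'ms':([240.7,192.6],[251.2,232.2]),'ml':([222.6,171.5],[240.8,266.7]),'knob':([224.2,183.5],[253.4,243.8]),'bay':([337.7,279.6],[254.9,142.4])}
for k,(a,b) in pts.items(): print(k,tri([(a,S),(b,D)]).round(0))
h=np.array([60,-100,70.])
dk=lambda a:h+[ -140*np.cos(a),-140*np.sin(a),2]
loc={'spot':np.array([-12,115,0.]),'hinge':h,'ms':dk(-.5),'ml':dk(.5)}
def f(v):
    r=[]
    for k,L in loc.items():
        P=rz(v[2])@L+[v[0],v[1],0]
        for uv,c in zip(pts[k],(S,D)): r+=list(proj(P,c)[0]-uv)
    return np.array(r)
s=least_squares(f,[550,-100,0],loss='soft_l1');print(s.x,np.degrees(s.x[2]));print(f(s.x).round(1).reshape(-1,4))
for k,L in loc.items(): print(k,(rz(s.x[2])@L+[s.x[0],s.x[1],0]).round(0))
# cups: extents centre
def cup(e1,e2,r,hh):
    def g(v):
        a=np.linspace(0,2*np.pi,40);C=np.c_[r*np.cos(a),r*np.sin(a),0*a]
        P=np.r_[C,C+[0,0,hh]]+[v[0],v[1],0];o=[]
        for e,c in ((e1,S),(e2,D)):
            q=proj(P,c);o+=list(np.r_[q.min(0),q.max(0)]-e)
        return np.array(o)
    s=least_squares(g,[600,150],loss='soft_l1');print(s.x.round(1),g(s.x).round(1),s.cost)
rk=([330,257,350,285],[243,122,259,147]);ot=([307,215,320,233],[215,168,228,185])
for r,hh in((25,62),(30,96)):
    cup(*rk,r,hh);cup(*ot,r,hh)
E
python3 fit.py
```

```text
spot [599.   4.   1.]
hinge [ 666. -229.   79.]
ms [ 547. -151.   83.]
ml [ 543. -277.   76.]
knob [ 574. -206.  108.]
bay [453. 307.  -5.]
[ 6.09279144e+02 -1.16448670e+02 -3.85464791e-02] -2.2085505671445653
[[-1.9 -0.2 -0.1  1.1]
 [ 3.2  2.4  1.9 -0.8]
 [ 0.7  2.3 -0.4  0.3]
 [ 0.  -0.4 -1.1  1.6]]
spot [602.  -1.   0.]
hinge [ 665. -219.   70.]
ms [ 545. -147.   72.]
ml [ 540. -281.   72.]
[441. 303.] [ 2.3  5.6 -1.  -1.8  1.8  4.8 -1.5 -0.8] 13.717406697550231
[382.4  89.1] [-0.  -3.2  1.9 -1.1  1.  -2.4  2.5  0.9] 8.083825455196157
[443.9 300.3] [-0.2 -0.3  0.8 -0.6  0.8 -1.3  0.3  0.8] 1.7518476312669302
[384.   90.8] [-1.4 -8.8  4.2  0.6 -0.6 -9.4  4.3  1.7] 25.046261271075902
```

The rack cup fits the tall size (444, 300) and the loose one fits the short, so the target is the large disc (+0.5). I'm moving over with the jaws aligned to the dispenser's x axis.

Emit:
servo_tool(plan=[[[1,0.02,0.034,0.012,0.139],[1,0.02,0.034,0.012,0.139],[1,0.02,0.034,0.012,0.139],[1,0.02,0.034,0.012,0.139],[1,0.02,0.034,0.012,0.139],[1,0.02,0.034,0.012,0.139],[1,0.02,0.034,0.012,0.139],[1,0.02,0.034,0.012,0.139]]], newtons=30)

```text
time: 2.1
tcp_pos: [405.3, -268.0, 296.1]
eef_rot: [[0.005, 1.0, -0.005], [1.0, -0.005, -0.0], [-0.0, -0.005, -1.0]]
force: [0.6, -0.4, -0.1]
gripper_width: 85.5
```

```bash
python3 - <<'E'
from h import *
p=ctrl.camera_params("wrist");im=ctrl.snapshot("wrist");cv2.imwrite("pics/w1.png",im[:,:,::-1])
print(p['fx'],p['k1'],np.round(p['pose'],2).tolist())
for t in ("lever_hinge","lever_knob","mark_small","mark_large","spot","lunchbox"):
    for d in ctrl.tip_of(t,"wrist")[:2]: print(t,np.round(d['uv'],1),round(d['p'],2))
E
```

```text
306.3206166572055 -0.02899184384626821 [[1.0, 0.0, 0.01, 407.6], [-0.0, 0.96, 0.28, -198.46], [-0.0, -0.28, 0.96, 467.94], [0.0, 0.0, 0.0, 1.0]]
lever_hinge [459.9 120.9] 0.88
lever_knob [401.  114.8] 0.83
mark_small [371.4  62.4] 0.58
mark_small [241.6 150.7] 0.3
mark_large [357.7 169.8] 0.98
lunchbox [241.6 149.1] 0.58
```

View pics/w1.png

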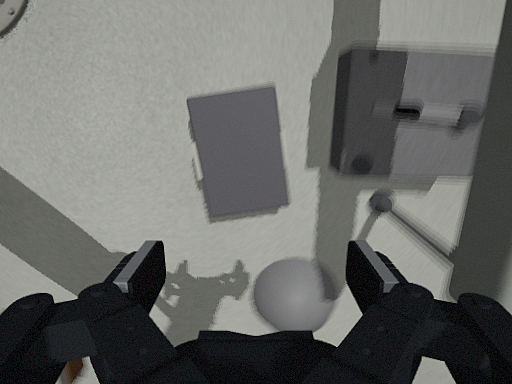

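Emit:
servo_tool(plan=[[[1,0.004,0.04,0,-0.005],[1,0.004,0.04,0,-0.005],[1,0.004,0.04,0,-0.005],[1,0.004,0.04,0,-0.005],[1,0.004,0.04,0,-0.005],[1,0.004,0.04,0,-0.005],[1,0.002,0.02,0,0],[1,0,0,0,0]]])

```text
time: 3.25
tcp_pos: [426.4, -11.6, 287.2]
eef_rot: [[0.073, 0.997, -0.018], [0.997, -0.073, 0.005], [0.003, -0.019, -1.0]]
force: [0.7, 0.0, 0.7]
gripper_width: 85.7
```

```bash
python3 - <<'E'
from h import *
import json
p=ctrl.camera_params("wrist");im=ctrl.snapshot("wrist");cv2.imwrite("pics/w2.png",im[:,:,::-1])
print(ctrl.read_state()['tcp_pos'],np.round(p['pose'],3).tolist())
o={}
for t in ("lever_hinge","lever_knob","mark_small","mark_large","spot"):
    for d in ctrl.tip_of(t,"wrist")[:2]: print(t,np.round(d['uv'],1),round(d['p'],2), atz(d['uv'],p,0 if t=='spot' else 110 if 'knob' in t else 72).round(0))
for t in ("cup_tall","cup_short","rack"): 
    for d in ctrl.find_in(t,"wrist")[:2]: print(t,np.round(d['extent'],1),round(d['p'],2))
E
```

```text
[426.35300945 -12.67907226 287.12721843] [[0.997, 0.066, 0.037, 435.702], [-0.073, 0.96, 0.27, 56.862], [-0.018, -0.272, 0.962, 459.323], [0.0, 0.0, 0.0, 1.0]]
lever_hinge [431.  288.9] 0.9 [ 664. -216.   72.]
mark_small [351.2 253.6] 0.85 [ 547. -151.   72.]
mark_large [346.8 331.4] 0.6 [ 543. -282.   72.]
spot [343.  332.8] 0.63 [ 556. -348.    0.]
spot [377.3 137.3] 0.58 [604.  -2.  -0.]
cup_short [196.9  60.6 238.9 104. ] 0.71
cup_short [321.6   0.  512.  384. ] 0.35
rack [426.9 279.6 446.8 299.5] 0.74
```

View pics/w2.png

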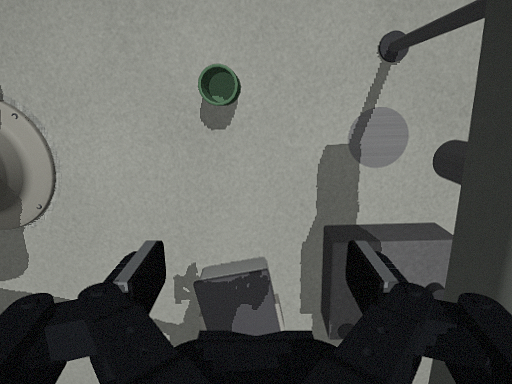

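```bash
cat > fit2.py <<'E'
from h import *
from scipy.optimize import least_squares
S=ctrl.camera_params("scene");D=ctrl.camera_params("side");W=dict(ctrl.camera_params("wrist"))
o=[('spot',[254.2,239.8],S),('spot',[275.5,209.3],D),('hinge',[200.9,195.8],S),('hinge',[280.1,259.6],D),('ms',[240.7,192.6],S),('ms',[251.2,232.2],D),('ml',[222.6,171.5],S),('ml',[240.8,266.7],D),
('spot',[378,137.4],W),('hinge',[431,288.9],W),('ms',[351.2,253.6],W),('ml',[346.8,331.4],W)]
h=np.array([60,-100,70.])
dk=lambda a,r=140,z=2:h+[-r*np.cos(a),-r*np.sin(a),z]
loc={'spot':np.array([-12,115,0.]),'hinge':h,'ms':dk(-.5),'ml':dk(.5)}
def f(v):
    r=[]
    for k,uv,c in o:
        L=loc[k]+([0,0,8] if k=='hinge' and 0 else 0)
        P=rz(v[2])@L+[v[0],v[1],0]
        d=c['pose'][:3,3]-P;r+=list((proj(P,c)[0]-uv)/c['fx']*np.linalg.norm(d))
    return np.array(r)
s=least_squares(f,[550,-100,0],loss='soft_l1',f_scale=3);print(s.x.round(3),np.degrees(s.x[2]));print(f(s.x).round(1).reshape(-1,2).tolist())
for k,L in loc.items(): print(k,(rz(s.x[2])@L+[s.x[0],s.x[1],0]).round(1))
E
python3 fit2.py
```

```text
[ 6.10481e+02 -1.18625e+02 -4.20000e-02] -2.398211372148793
[[-9.7, -1.3], [0.8, 6.1], [10.1, 8.0], [6.7, -0.5], [0.6, 7.9], [-0.7, 2.7], [-1.6, -2.5], [-3.4, 7.1], [-2.9, -1.4], [1.2, 0.2], [-1.1, -4.8], [-2.2, -1.7]]
spot [603.3  -3.2   0. ]
hinge [ 666.2 -221.    70. ]
ms [ 546.3 -148.8   72. ]
ml [ 540.7 -283.    72. ]
```

Emit:
servo_tool(plan=[[[1,0.002,0.04,-0.003,0.004],[1,0.002,0.04,-0.003,0.004],[1,0.002,0.04,-0.003,0.004],[1,0.002,0.04,-0.003,0.004],[1,0.002,0.04,-0.003,0.004],[1,0.002,0.03,-0.003,0.004],[1,0,0.01,0,0],[1,0,0,0,0]]])

```text
time: 4.5
tcp_pos: [438.7, 231.1, 268.4]
eef_rot: [[0.062, 0.998, -0.017], [0.998, -0.062, 0.002], [0.001, -0.017, -1.0]]
force: [0.2, 0.1, 0.1]
gripper_width: 85.6
```

```bash
python3 - <<'E'
from h import *
s=ctrl.read_state();p=ctrl.camera_params("wrist");im=ctrl.snapshot("wrist");cv2.imwrite("pics/w3.png",im[:,:,::-1])
print(s['tcp_pos'],s['eef_rot'].round(3).tolist(),p['pose'][:3,3])
for t in ("cup_tall","rack"): 
    for d in ctrl.find_in(t,"wrist")[:2]: print(t,np.round(d['extent'],1),round(d['p'],2))
for t in ("cup_tall","rack","bay"): 
    for d in ctrl.tip_of(t,"wrist")[:2]: print(t,np.round(d['uv'],1),round(d['p'],2),atz(d['uv'],p,0).round(0))
E
```

```text
[438.65754578 231.11004942 268.42836593] [[0.062, 0.998, -0.017], [0.998, -0.062, 0.002], [0.001, -0.017, -1.0]] [446.94034428 300.13705346 440.37267324]
cup_tall [237.   68.2 290.3 127.2] 0.64
rack [182.9   0.  406.3 174.5] 0.55
cup_tall [262.3  98.5] 0.87 [450. 307.   0.]
```

View pics/w3.png

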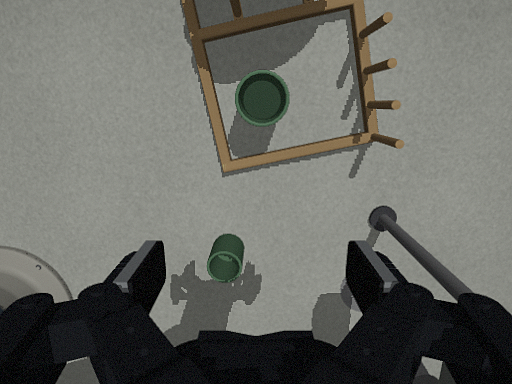

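```bash
python3 - <<'E'
from h import *
p=ctrl.camera_params("wrist")
im=cv2.imread("pics/w3.png");hsv=cv2.cvtColor(im,cv2.COLOR_BGR2HSV)
m=cv2.inRange(hsv,(40,60,20),(95,255,255));m[140:]=0
c=max(cv2.findContours(m,0,1)[0],key=cv2.contourArea);(x,y),r=cv2.minEnclosingCircle(c);print(x,y,r,cv2.boundingRect(c))
print(atz((x,y),p,96), [atz(q,p,96)[:2].round(0) for q in ((x-r,y),(x+r,y),(x,y-r),(x,y+r))])
e=[(237+290.3)/2,97.7];print(atz(e,p,96))
E
```

```text
261.2775573730469 97.6131362915039 28.199951171875 (235, 70, 54, 56)
[449.02329372 304.66381671  96.        ] [array([419., 307.]), array([479., 303.]), array([451., 333.]), array([447., 275.])]
[451.57557064 304.40592333  96.        ]
```

Emit:
servo_tool(plan=[[[1,0.004,0.025,0,0.004],[1,0.004,0.025,0,0.004],[1,0.002,0.023,-0.02,0.004],[1,0,0,-0.035,0.004],[1,0,0,-0.035,0],[1,0,0,-0.03,0],[1,0,0,-0.01,0],[1,0,0,0,0]]])

```text
time: 5.6
tcp_pos: [452.1, 298.3, 140.1]
eef_rot: [[0.061, 0.998, -0.006], [0.998, -0.061, 0.006], [0.005, -0.007, -1.0]]
force: [-0.0, 0.1, 1.0]
gripper_width: 84.9
```

```bash
python3 - <<'E'
from h import *
s=ctrl.read_state();p=ctrl.camera_params("wrist");im=ctrl.snapshot("wrist");cv2.imwrite("pics/w4.png",im[:,:,::-1])
print(s['time'],s['tcp_pos'],s['eef_rot'].round(3).tolist(),p['pose'][:3,3])
hsv=cv2.cvtColor(im,cv2.COLOR_RGB2HSV)
m=cv2.inRange(hsv,(40,60,20),(95,255,255))
for c in cv2.findContours(m,0,1)[0]:
  if cv2.contourArea(c)>300:
    (x,y),r=cv2.minEnclosingCircle(c);print(x,y,r,cv2.boundingRect(c),atz((x,y),p,96))
E
```

```text
5.6 [452.0694918  298.25058905 140.06388112] [[0.061, 0.998, -0.006], [0.998, -0.061, 0.006], [0.005, -0.007, -1.0]] [458.45121512 366.56875715 312.33996289]
249.91119384765625 183.38565063476562 44.80143356323242 (209, 139, 80, 90) [449.86035941 312.05017217  96.        ]
```

View pics/w4.png

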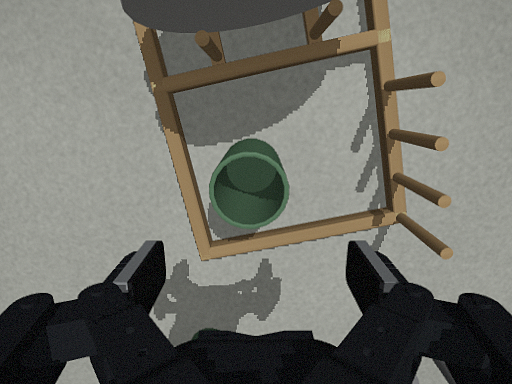

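Emit:
servo_tool(plan=[[[1,-0.0025,0.008,0,0.02],[1,0,0,-0.025,0],[1,0,0,-0.025,0],[1,0,0,-0.025,0],[1,0,0,-0.015,0],[1,0,0,0,0]]])

```text
time: 6.25
tcp_pos: [455.4, 311.7, 62.8]
eef_rot: [[0.036, 0.999, 0.013], [0.999, -0.037, 0.019], [0.019, 0.013, -1.0]]
force: [-0.0, -0.8, -1.0]
gripper_width: 85.4
```

```bash
python3 - <<'E'
from h import *
s=ctrl.read_state();p=ctrl.camera_params("wrist");im=ctrl.snapshot("wrist");cv2.imwrite("pics/w5.png",im[:,:,::-1])
print(s['time'],s['tcp_pos'],s['eef_rot'].round(3).tolist(),s['force'])
E
```

```text
6.25 [455.39979437 311.73219569  62.82426862] [[0.036, 0.999, 0.013], [0.999, -0.037, 0.019], [0.019, 0.013, -1.0]] [-0.01770761 -0.77336986 -1.02341403]
```

View pics/w5.png

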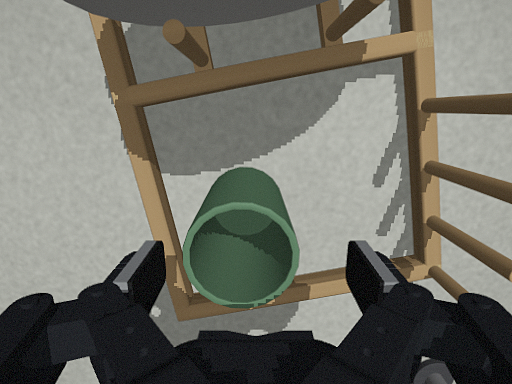

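```bash
python3 - <<'E'
from h import *
p=ctrl.camera_params("wrist")
for q in ((242,254),(185,254),(299,254),(242,203),(242,306)): print(atz(q,p,96).round(1))
print(ctrl.read_state()['tcp_pos'],ctrl.read_state()['eef_rot'].round(3).tolist())
E
```

```text
[449.7 307.9  96. ]
[421.  309.1  96. ]
[478.6 306.6  96. ]
[451.  334.8  96. ]
[448.3 277.5  96. ]
[455.9442671  312.08704139  64.25941661] [[0.036, 0.999, 0.015], [0.999, -0.037, 0.02], [0.02, 0.014, -1.0]]
```

Emit:
servo_tool(plan=[[[1,-0.006,-0.005,0,0],[1,0,0,-0.014,0],[1,0,0,0,0],[1,0,0,0,0]]])

```text
time: 6.7
tcp_pos: [451.8, 308.2, 54.8]
eef_rot: [[0.036, 0.999, 0.022], [0.999, -0.036, 0.024], [0.025, 0.021, -0.999]]
force: [-0.3, 0.7, -0.4]
gripper_width: 84.9
```

Emit:
servo_tool(plan=[[[1,0,0,0,0],[1,0,0,0,0]]])

```text
time: 6.9
tcp_pos: [451.9, 308.3, 55.2]
eef_rot: [[0.036, 0.999, 0.022], [0.999, -0.036, 0.024], [0.025, 0.022, -0.999]]
force: [-0.2, -0.3, -0.4]
gripper_width: 85.6
```

Emit:
servo_tool(plan=[[[1,0,0,-0.006,0],[1,0,0,0,0]]])

```text
time: 7.1
tcp_pos: [452.1, 308.4, 49.0]
eef_rot: [[0.036, 0.999, 0.023], [0.999, -0.036, 0.024], [0.025, 0.022, -0.999]]
force: [0.2, 0.3, -0.8]
gripper_width: 85.3
```

Emit:
servo_tool(plan=[[[1,0,0,0.03,0],[1,0,0,0,0],[1,0,0,0,0]]])

```text
time: 7.4
tcp_pos: [451.5, 308.0, 78.1]
eef_rot: [[0.036, 0.999, 0.021], [0.999, -0.036, 0.023], [0.024, 0.02, -1.0]]
force: [-0.2, 0.0, -0.7]
gripper_width: 85.3
```

Emit:
servo_tool(plan=[[[1,-0.001,0,-0.01,0],[1,-0.001,0,-0.01,0],[1,0,0,-0.01,0],[1,0,0,0,0]]])

```text
time: 7.8
tcp_pos: [448.2, 307.3, 42.8]
eef_rot: [[0.036, 0.999, 0.018], [0.999, -0.036, 0.021], [0.022, 0.017, -1.0]]
force: [-0.4, 0.2, -0.3]
gripper_width: 85.4
```

Emit:
servo_tool(plan=[[[0.5,0.001,0,0.002,0],[0.3,0,0,0,0],[0.3,0,0,0,0],[0.3,0,0,0,0],[0.3,0,0,0,0]]], newtons=30)

```text
time: 8.3
tcp_pos: [448.6, 307.1, 43.9]
eef_rot: [[0.036, 0.999, 0.016], [0.999, -0.036, 0.02], [0.021, 0.015, -1.0]]
force: [-1.0, 0.3, -1.3]
gripper_width: 58.6
```

Emit:
servo_tool(plan=[[[0.3,0,0,0.015,0],[0.3,0,0,0.02,0],[0.3,0,0,0.02,0],[0.3,0,0,0.02,0],[0.3,0,0,0.02,0],[0.3,0,0,0.01,0],[0.3,0,0,0,0]]])

```text
time: 9.0
tcp_pos: [447.4, 305.9, 156.2]
eef_rot: [[0.036, 0.999, 0.015], [0.999, -0.037, 0.019], [0.02, 0.014, -1.0]]
force: [0.2, -0.2, -3.6]
gripper_width: 58.7
```

```bash
python3 - <<'E'
from h import *
im=ctrl.snapshot("wrist");cv2.imwrite("pics/w6.png",im[:,:,::-1])
im=ctrl.snapshot("side");im=cv2.resize(im[60:260,130:380],None,fx=3,fy=3);cv2.imwrite("pics/s6.png",im[:,:,::-1])
E
```

```text
(no output)
```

View pics/w6.png

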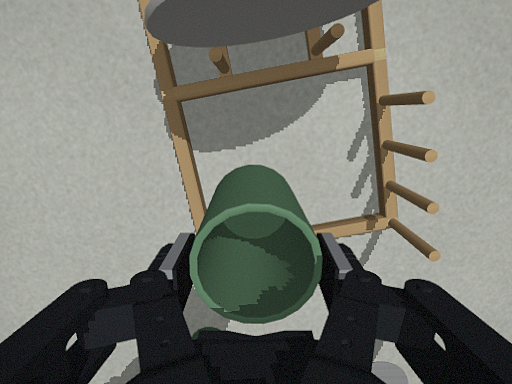

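View pics/s6.png

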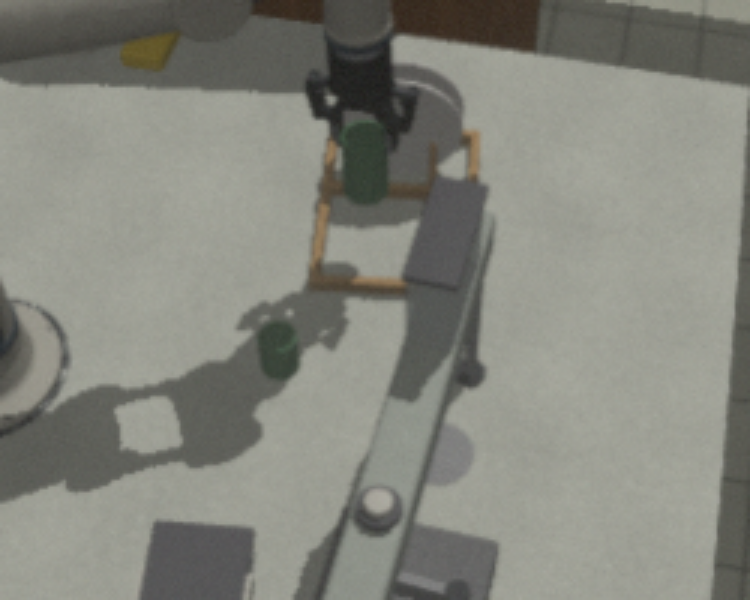

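```bash
python3 - <<'E'
from h import *
s=ctrl.read_state();p=ctrl.camera_params("wrist");R=s['eef_rot'];t=s['tcp_pos']
for y in (-42.5,-57,-65,-75):
  for h in (13,30,45,60,80,105):
    print(y,h,proj(t+R@np.array([0,y,-h]),p)[0].round(0),proj(t+R@np.array([11,y,-h]),p)[0].round(0))
E
python3 - <<'E'
import cv2
im=cv2.imread('pics/w5.png');cv2.imwrite('pics/w5z.png',cv2.resize(im[220:384,0:260],None,fx=3,fy=3))
E
```

```text
-42.5 13 [178. 232.] [176. 214.]
-42.5 30 [170. 245.] [168. 225.]
-42.5 45 [161. 260.] [159. 238.]
-42.5 60 [150. 278.] [148. 254.]
-42.5 80 [132. 308.] [128. 281.]
-42.5 105 [ 98. 366.] [ 92. 333.]
-57 13 [152. 232.] [150. 214.]
-57 30 [141. 245.] [139. 225.]
-57 45 [130. 260.] [127. 238.]
-57 60 [116. 277.] [112. 253.]
-57 80 [ 92. 308.] [ 87. 281.]
-57 105 [ 47. 364.] [ 39. 332.]
-65 13 [138. 232.] [136. 214.]
-65 30 [126. 245.] [123. 225.]
-65 45 [113. 260.] [110. 238.]
-65 60 [ 97. 277.] [ 93. 253.]
-65 80 [ 70. 307.] [ 64. 280.]
-65 105 [ 19. 364.] [ 10. 331.]
-75 13 [120. 232.] [118. 213.]
-75 30 [107. 245.] [104. 225.]
-75 45 [ 92. 259.] [ 88. 238.]
-75 60 [ 74. 277.] [ 69. 253.]
-75 80 [ 42. 307.] [ 36. 280.]
-75 105 [-15. 363.] [-25. 330.]
```

View pics/w5z.png

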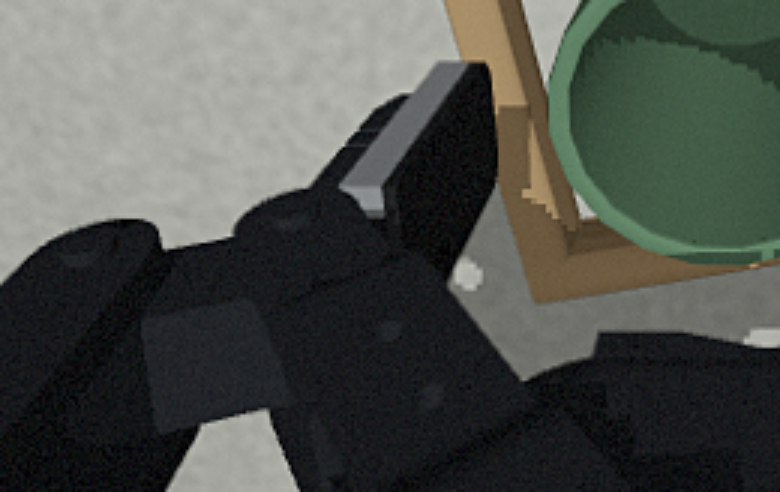

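```bash
python3 - <<'E'
from h import *
s=ctrl.read_state();R=s['eef_rot'];t=s['tcp_pos'];print(t,s['time'])
outs=[]
for n in ("side","scene"):
    p=ctrl.camera_params(n);im=ctrl.snapshot(n)[:,:,::-1].copy()
    c=proj(t,p)[0].astype(int)
    x0,y0=c[0]-30,c[1]-40
    big=cv2.resize(im[y0:y0+70,x0:x0+60],None,fx=6,fy=6,interpolation=cv2.INTER_CUBIC);b2=big.copy()
    for h,col in ((0,(0,0,255)),(20,(0,255,255)),(45,(255,0,255)),(80,(255,255,0))):
        for y in (-30,30):
            q=(proj(t+R@np.array([0,y,-h]),p)[0]-[x0,y0]+.5)*6
            cv2.circle(b2,tuple(q.astype(int).tolist()),3,col,-1)
    outs.append(np.hstack([big,b2]))
cv2.imwrite("pics/s7.png",outs[0]);cv2.imwrite("pics/s8.png",outs[1])
E
```

```text
[446.76441751 305.5881967  154.01480819] 9.1
```

View pics/s7.png

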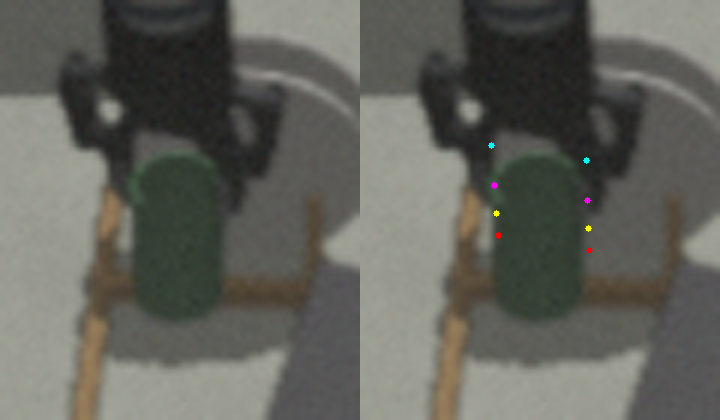

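View pics/s8.png

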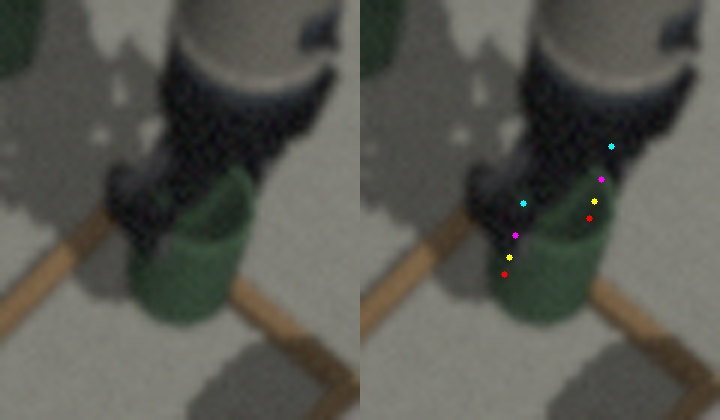

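Emit:
servo_tool(plan=[[[0.3,0.002,-0.015,0,0],[0.3,0.005,-0.025,0,0],[0.3,0.006,-0.03,0,0],[0.3,0.006,-0.03,0,0],[0.3,0.006,-0.03,0,0],[0.3,0.005,-0.025,0,0],[0.3,0.003,-0.015,0,0],[0.3,0,0,0,0]]])

```text
time: 10.0
tcp_pos: [475.0, 122.4, 142.2]
eef_rot: [[0.036, 0.999, -0.005], [0.999, -0.036, 0.008], [0.008, -0.006, -1.0]]
force: [0.8, 0.4, -2.5]
gripper_width: 58.6
```

Emit:
servo_tool(plan=[[[0.3,0.003,-0.015,0.001,0],[0.3,0.006,-0.02,0.001,0],[0.3,0.006,-0.02,0.001,0],[0.3,0.006,-0.02,0.001,0],[0.3,0.005,-0.018,0.001,0],[0.3,0.003,-0.01,0,0],[0.3,0.001,-0.005,0,0],[0.3,0,0,0,0]]])

```text
time: 10.8
tcp_pos: [501.8, 11.5, 141.3]
eef_rot: [[0.035, 0.999, -0.016], [0.999, -0.035, 0.01], [0.009, -0.016, -1.0]]
force: [0.1, 0.4, -2.2]
gripper_width: 58.7
```

```bash
python3 - <<'E'
from h import *
im=ctrl.snapshot("wrist");cv2.imwrite("pics/w9.png",im[:,:,::-1])
im=ctrl.snapshot("side");im=cv2.resize(im[140:290,200:350],None,fx=4,fy=4);cv2.imwrite("pics/s9.png",im[:,:,::-1])
s=ctrl.read_state();print(s['tcp_pos'],s['eef_rot'][:,2])
E
```

```text
[501.7551726   12.19723294 141.44396169] [-0.01556609  0.01005889 -0.99982824]
```

View pics/w9.png

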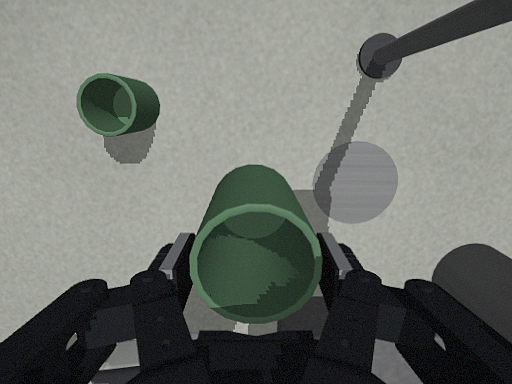

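View pics/s9.png

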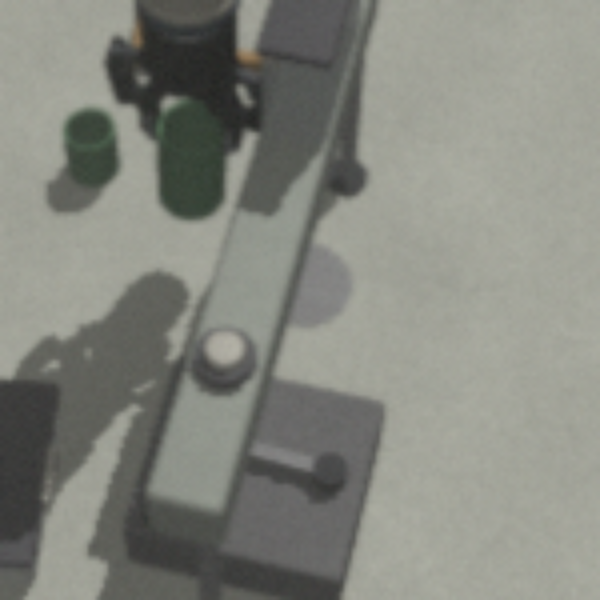

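```bash
python3 - <<'E'
from h import *
p=ctrl.camera_params("wrist")
for q in ((355,182.5),(312.5,182),(398,182),(355,141.5),(355,224)): print(atz(q,p,0).round(1))
E
```

```text
[ 6.054e+02 -4.000e-01  0.000e+00]
[560.6   1.4   0. ]
[650.7  -1.2   0. ]
[603.2  42.6   0. ]
[607.9 -47.3   0. ]
```

Emit:
servo_tool(plan=[[[0.3,0.003,-0.005,0,0],[0.3,0.002,-0.004,-0.01,0],[0.3,0,0,-0.015,0],[0.3,0,0,-0.015,0],[0.3,0,0,-0.015,0],[0.3,0,0,-0.01,0],[0.3,0,0,0,0]]])

```text
time: 11.6
tcp_pos: [504.1, 5.0, 74.9]
eef_rot: [[0.029, 0.999, -0.02], [1.0, -0.029, 0.01], [0.01, -0.02, -1.0]]
force: [-0.4, 0.0, -2.0]
gripper_width: 58.9
```

Emit:
servo_tool(plan=[[[0.3,0.002,-0.002,-0.01,0],[0.3,0.001,-0.001,-0.008,0],[0.3,0,0,-0.005,0],[0.3,0,0,0,0]]])

```text
time: 12.0
tcp_pos: [507.9, 1.7, 50.3]
eef_rot: [[0.029, 0.999, -0.019], [1.0, -0.029, 0.01], [0.01, -0.019, -1.0]]
force: [0.8, 0.3, -3.0]
gripper_width: 58.4
```

Emit:
servo_tool(plan=[[[0.3,0,0,-0.002,0],[0.3,0,0,0,0]]])

```text
time: 12.2
tcp_pos: [508.2, 1.7, 48.5]
eef_rot: [[0.029, 0.999, -0.018], [1.0, -0.029, 0.01], [0.01, -0.018, -1.0]]
force: [-0.2, -0.2, -2.6]
gripper_width: 58.6
```

Emit:
servo_tool(plan=[[[0.3,0,0,-0.0015,0],[0.3,0,0,0,0]]])

```text
time: 12.4
tcp_pos: [508.6, 1.7, 47.6]
eef_rot: [[0.029, 0.999, -0.017], [1.0, -0.029, 0.01], [0.01, -0.017, -1.0]]
force: [0.1, 0.4, -2.0]
gripper_width: 59.0
```

Emit:
servo_tool(plan=[[[0.3,0,0,-0.0015,0],[0.3,0,0,0,0]]])

```text
time: 12.6
tcp_pos: [508.9, 1.7, 46.4]
eef_rot: [[0.029, 0.999, -0.016], [1.0, -0.029, 0.01], [0.01, -0.016, -1.0]]
force: [-0.3, 0.3, -3.4]
gripper_width: 59.0
```

Emit:
servo_tool(plan=[[[0.3,0,0,-0.001,0],[0.3,0,0,0,0]]])

```text
time: 12.8
tcp_pos: [509.0, 1.7, 45.5]
eef_rot: [[0.029, 0.999, -0.016], [1.0, -0.029, 0.01], [0.01, -0.016, -1.0]]
force: [1.3, 0.4, -1.8]
gripper_width: 58.7
```

Emit:
servo_tool(plan=[[[0.3,0,0,-0.0015,0],[0.3,0,0,0,0]]])

```text
time: 13.0
tcp_pos: [509.4, 1.6, 44.8]
eef_rot: [[0.029, 0.999, -0.014], [1.0, -0.029, 0.01], [0.009, -0.015, -1.0]]
force: [0.1, 0.7, -2.3]
gripper_width: 58.8
```

Emit:
servo_tool(plan=[[[0.3,0,0,-0.0015,0],[0.3,0,0,0,0]]])

```text
time: 13.2
tcp_pos: [509.6, 1.5, 44.9]
eef_rot: [[0.029, 0.999, -0.013], [1.0, -0.029, 0.01], [0.009, -0.013, -1.0]]
force: [-0.5, 0.2, -3.7]
gripper_width: 58.8
```

Emit:
servo_tool(plan=[[[0.3,0,0,-0.003,0],[0.3,0,0,0,0]]])

```text
time: 13.4
tcp_pos: [510.3, 1.2, 45.1]
eef_rot: [[0.029, 1.0, -0.011], [1.0, -0.029, 0.009], [0.009, -0.011, -1.0]]
force: [0.9, 0.1, -2.7]
gripper_width: 58.7
```

Emit:
servo_tool(plan=[[[0.3,0,0,-0.003,0],[0.3,0,0,0,0]]])

```text
time: 13.6
tcp_pos: [511.0, 0.9, 44.7]
eef_rot: [[0.029, 1.0, -0.008], [1.0, -0.029, 0.008], [0.008, -0.008, -1.0]]
force: [0.9, -0.3, -1.8]
gripper_width: 58.8
```

```bash
python3 - <<'E'
from h import *
s=ctrl.read_state();print({k:np.round(v,3).tolist() for k,v in s.items()})
im=ctrl.snapshot("scene");cv2.imwrite("pics/c1.png",cv2.resize(im[60:300,150:450],None,fx=2.5,fy=2.5)[:,:,::-1])
im=ctrl.snapshot("side");im=cv2.resize(im[40:290,40:350],None,fx=2.4,fy=2.4);cv2.imwrite("pics/s10.png",im[:,:,::-1])
E
```

```text
{'time': 13.6, 'joint_pos': [-4.029, -6.606, 98.139, 0.437, 88.955, -2.367], 'qvel': [-0.022, -0.206, -0.319, -0.247, 0.205, 0.017], 'tau': [-0.008, -37.911, -43.04, 0.031, 0.262, -0.002], 'tcp_pos': [511.012, 0.929, 44.745], 'eef_rot': [[0.029, 1.0, -0.008], [1.0, -0.029, 0.008], [0.008, -0.008, -1.0]], 'force': [0.864, -0.304, -1.776], 'ft_torque': [-0.056, -0.028, 0.018], 'gripper_width': 58.794}
```

View pics/c1.png

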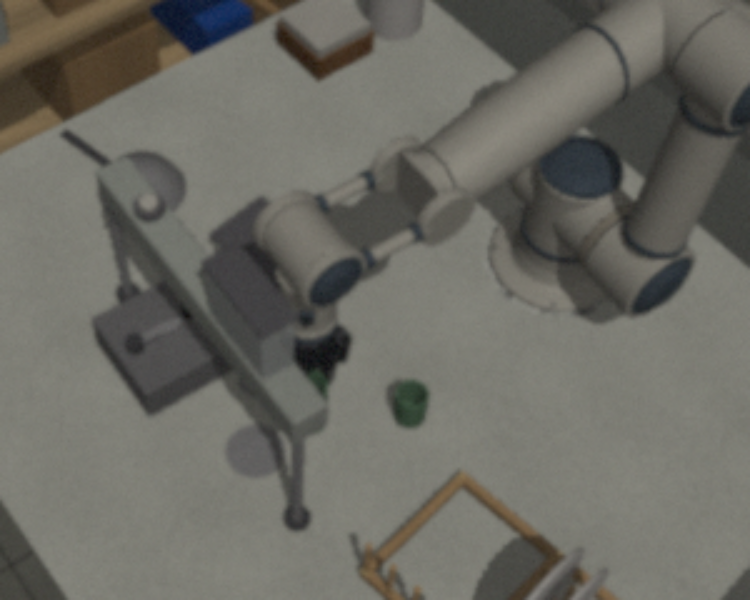

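View pics/s10.png

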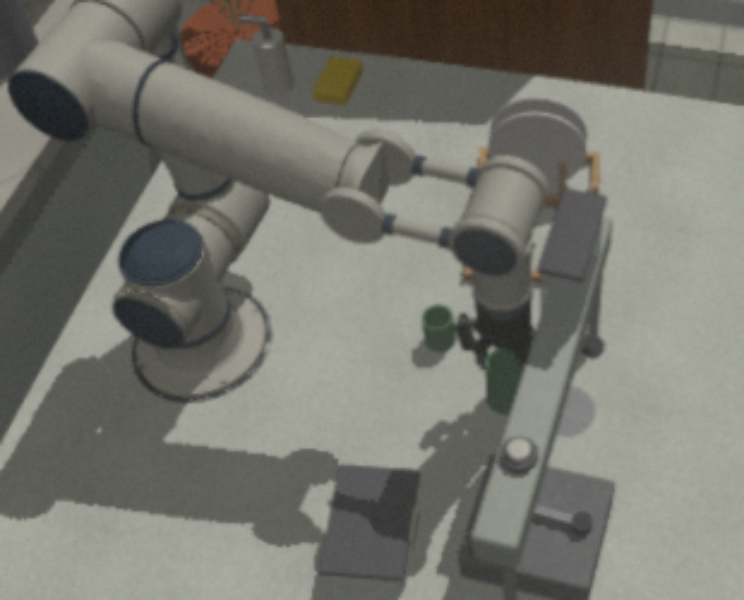

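```bash
python3 - <<'E'
import cv2
a=cv2.imread('pics/scene0.png')[140:260,180:300];cv2.imwrite('pics/z1.png',cv2.resize(a,None,fx=5,fy=5,interpolation=cv2.INTER_CUBIC))
a=cv2.imread('pics/side0.png')[110:230,220:340];cv2.imwrite('pics/z2.png',cv2.resize(a,None,fx=5,fy=5,interpolation=cv2.INTER_CUBIC))
E
```

```text
(no output)
```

View pics/z1.png

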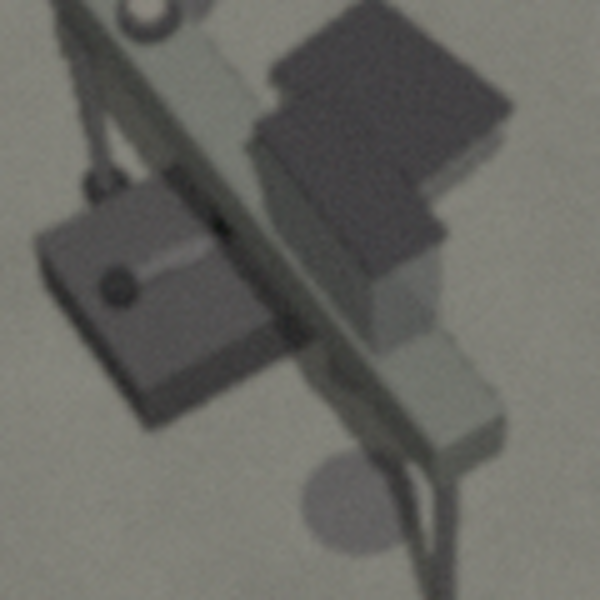

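View pics/z2.png

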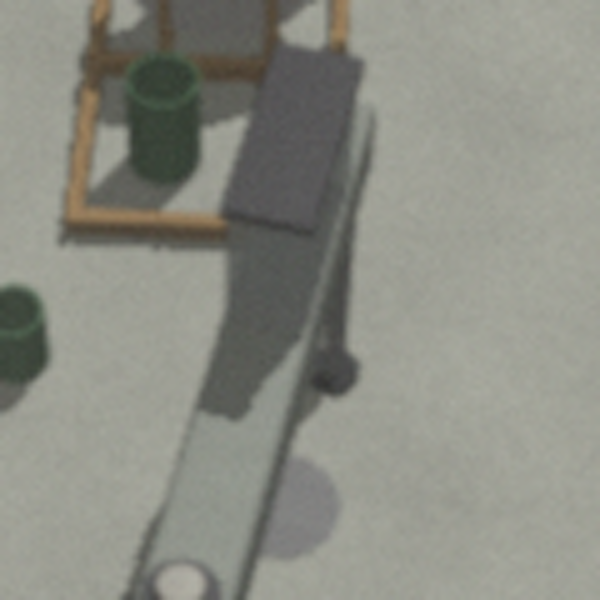

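Emit:
servo_tool(plan=[[[0.3,-0.005,0,0.002,0],[0.3,0,0,0,0]]])

```text
time: 13.9
tcp_pos: [505.1, 1.0, 44.9]
eef_rot: [[0.029, 1.0, -0.01], [1.0, -0.029, 0.008], [0.008, -0.01, -1.0]]
force: [0.0, -0.2, -2.5]
gripper_width: 58.5
```

```bash
python3 - <<'E'
from h import *
p=ctrl.camera_params("scene");q=ctrl.camera_params("side")
Ri=rz(-.042)
for u in ((445,238),(372,278),(255,138)): 
  w=atz((u[0]/5+180,u[1]/5+140),p,410);print('scene',w.round(0),(Ri@(w-[611,-117.5,0])).round(0))
for u in ((225,215),(315,232),(275,45),(362,60)):
  w=atz((u[0]/5+220,u[1]/5+110),q,410);print('side',w.round(0),(Ri@(w-[611,-117.5,0])).round(0))
E
```

```text
scene [585.  73. 410.] [-18. 191. 410.]
scene [636.  70. 410.] [ 33. 186. 410.]
scene [633. -55. 410.] [ 25.  62. 410.]
side [577. -73. 410.] [-32.  46. 410.]
side [628. -74. 410.] [ 19.  43. 410.]
side [579.  61. 410.] [-24. 180. 410.]
side [631.  60. 410.] [ 28. 176. 410.]
```

Emit:
servo_tool(plan=[[[0.3,0,0,-0.004,0],[0.3,0,0,0,0]]])

```text
time: 14.1
tcp_pos: [505.5, 0.5, 45.1]
eef_rot: [[0.029, 1.0, -0.007], [1.0, -0.029, 0.007], [0.007, -0.008, -1.0]]
force: [0.1, -0.1, -2.3]
gripper_width: 58.9
```

Emit:
servo_tool(plan=[[[0.3,0,0,-0.003,0]]])

```text
time: 14.2
tcp_pos: [506.0, 0.2, 44.2]
eef_rot: [[0.029, 1.0, -0.006], [1.0, -0.029, 0.007], [0.006, -0.006, -1.0]]
force: [-9.7, -1.3, 21.6]
gripper_width: 59.0
```

```bash
python3 - <<'E'
from h import *
s=ctrl.read_state();print(s['tcp_pos'],s['force'])
p=ctrl.camera_params("side")
im=ctrl.snapshot("side");im=cv2.resize(im[150:240,200:300],None,fx=7,fy=7,interpolation=cv2.INTER_CUBIC)
a=np.linspace(0,6.28,60)
for z in (0,10,96):
  for q in proj(np.c_[505+30*np.cos(a),2+30*np.sin(a),0*a+z],p): cv2.circle(im,tuple(((q-[200,150]+.5)*7).astype(int).tolist()),1,(255,0,0) if z==0 else (255,255,0),-1)
cv2.imwrite("pics/s11.png",im[:,:,::-1])
E
```

```text
[5.05975508e+02 1.94857209e-01 4.42450845e+01] [-9.74475466 -1.28635728 21.58793942]
```

View pics/s11.png

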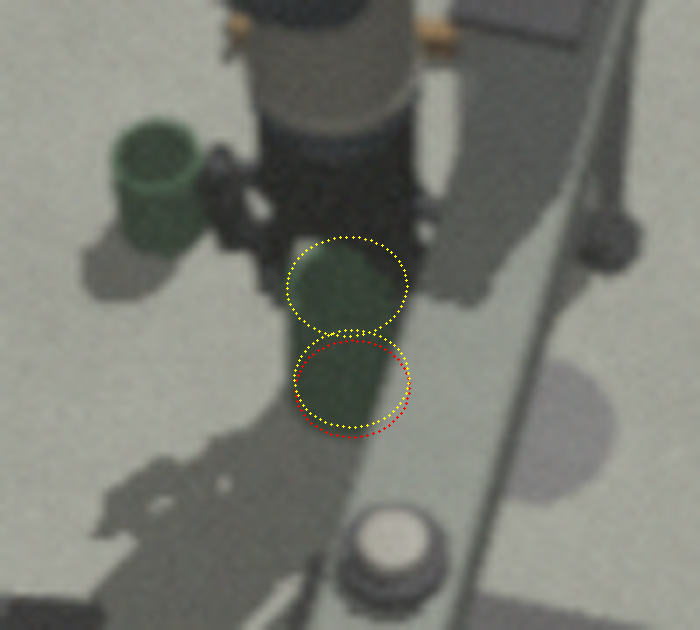

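Emit:
servo_tool(plan=[[[0.3,0,0,0,0],[0.8,0,0,0,0],[1,0,0,0,0],[1,0,0,0,0],[1,0,0,0,0]]])

```text
time: 14.75
tcp_pos: [505.8, 0.4, 42.9]
eef_rot: [[0.029, 1.0, -0.006], [1.0, -0.029, 0.007], [0.007, -0.006, -1.0]]
force: [-0.3, 0.2, 0.5]
gripper_width: 85.6
```

Emit:
servo_tool(plan=[[[1,0,0,0.01,0],[1,0,0,0.02,0],[1,0,0,0.03,0],[1,0,0,0.03,0],[1,-0.02,0,0.01,0],[1,-0.03,0,0,0],[1,-0.03,0,0,0],[1,0,0,0,0]]])

```text
time: 15.55
tcp_pos: [421.9, 0.6, 150.0]
eef_rot: [[0.029, 1.0, -0.008], [1.0, -0.029, 0.007], [0.007, -0.008, -1.0]]
force: [1.3, 0.1, 0.6]
gripper_width: 85.3
```

```bash
python3 - <<'E'
from h import *
s=ctrl.read_state();p=ctrl.camera_params("wrist");im=ctrl.snapshot("wrist");cv2.imwrite("pics/w12.png",im[:,:,::-1])
print(s['time'],s['tcp_pos'],s['eef_rot'].round(3).tolist())
hsv=cv2.cvtColor(im,cv2.COLOR_RGB2HSV)
for t in ("cup_tall",):
  for d in ctrl.find_in(t,"wrist")[:2]: print(t,np.round(d['extent'],1),round(d['p'],2))
E
```

```text
15.55 [421.89239608   0.56279195 149.99539027] [[0.029, 1.0, -0.008], [1.0, -0.029, 0.007], [0.007, -0.008, -1.0]]
cup_tall [305.8 145.3 402.4 233.5] 0.9
```

View pics/w12.png

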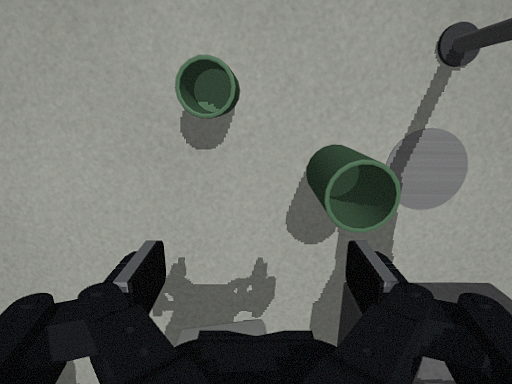

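```bash
python3 - <<'E'
from h import *
p=ctrl.camera_params("wrist")
for q in ((362,196.5),(325,196.5),(400,196.5),(362,161),(362,232)): print(atz(q,p,96).round(1))
print(atz((427.5,168.5),p,0),ctrl.read_state()['tcp_pos'])
E
```

```text
[506.8  -0.9  96. ]
[ 4.782e+02 -1.000e-01  9.600e+01]
[536.3  -1.7  96. ]
[505.   26.8  96. ]
[508.7 -30.5  96. ]
[609.07977542  -0.93239834   0.        ] [423.84826127   0.49309364 149.56160722]
```

Emit:
servo_tool(plan=[[[1,-0.015,-0.001,0,0.03],[1,-0.005,0,-0.02,0],[1,0,0,-0.03,0],[1,0,0,-0.03,0],[1,0,0,-0.025,0],[1,0,0,-0.015,0],[1,0,0,0,0]]])

```text
time: 16.35
tcp_pos: [408.8, -0.7, 26.8]
eef_rot: [[-0.002, 1.0, -0.004], [1.0, 0.002, 0.007], [0.007, -0.004, -1.0]]
force: [0.3, 0.5, 0.5]
gripper_width: 85.3
```

```bash
python3 - <<'E'
from h import *
s=ctrl.read_state();p=ctrl.camera_params("wrist");im=ctrl.snapshot("wrist");cv2.imwrite("pics/w13.png",im[:,:,::-1])
print(s['time'],s['tcp_pos'],s['eef_rot'].round(3).tolist())
im=ctrl.snapshot("side");im=cv2.resize(im[120:240,170:310],None,fx=5,fy=5,interpolation=cv2.INTER_CUBIC)
cv2.imwrite("pics/s13.png",im[:,:,::-1])
E
```

```text
16.35 [408.79460607  -0.68717988  26.75171593] [[-0.002, 1.0, -0.004], [1.0, 0.002, 0.007], [0.007, -0.004, -1.0]]
```

View pics/w13.png

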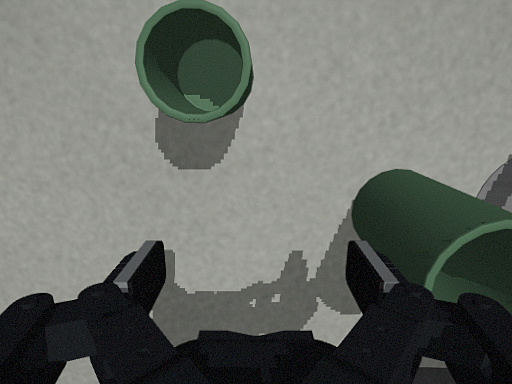

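View pics/s13.png

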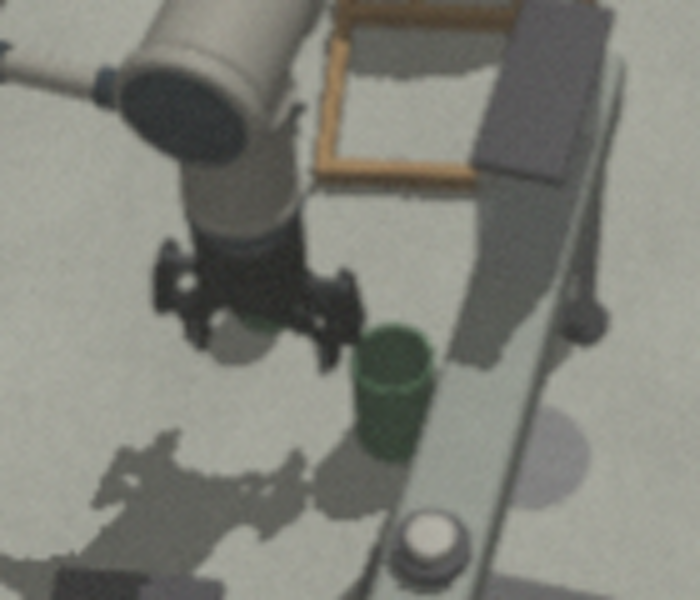

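```bash
python3 - <<'E'
from h import *
s=ctrl.read_state();R=s['eef_rot'];t=s['tcp_pos'];print(t)
p=ctrl.camera_params("side");w=ctrl.camera_params("wrist")
im=cv2.imread("pics/s13.png");iw=cv2.imread("pics/w13.png")
for h,c in ((13,(0,0,255)),(28,(0,255,255)),(41,(255,0,255))):
  for y in (42.5,57):
    for x in (-11,11):
      P=t+R@np.array([x,y,-h]);q=(proj(P,p)[0]-[170,120]+.5)*5;cv2.circle(im,tuple(q.astype(int).tolist()),3,c,-1)
      q=proj(P,w)[0];cv2.circle(iw,tuple(q.astype(int).tolist()),2,c,-1)
iw=cv2.resize(iw[200:340,300:512],None,fx=3,fy=3)
cv2.imwrite("pics/s14.png",im[200:500,100:600]);cv2.imwrite("pics/w14.png",iw)
E
```

```text
[410.04668386  -0.80181     29.28020937]
```

View pics/s14.png

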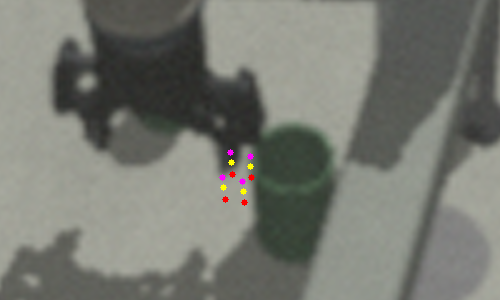

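View pics/w14.png

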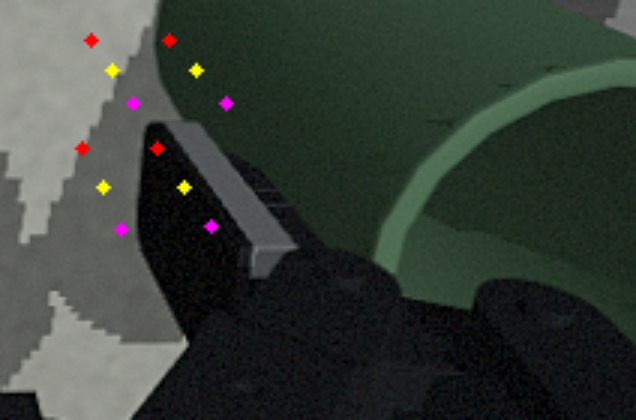

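Emit:
servo_tool(plan=[[[1,-0.012,0,0,0],[1,-0.008,0,-0.005,0],[1,0,0,-0.01,0],[1,0,0,-0.01,0],[1,0,0,0,0]]])

```text
time: 16.95
tcp_pos: [393.6, -1.1, 7.4]
eef_rot: [[-0.002, 1.0, 0.008], [1.0, 0.002, 0.006], [0.006, 0.008, -1.0]]
force: [-0.6, -0.4, -1.3]
gripper_width: 85.3
```

```bash
python3 - <<'E'
from h import *
s=ctrl.read_state();p=ctrl.camera_params("wrist");im=ctrl.snapshot("wrist");cv2.imwrite("pics/w15.png",im[:,:,::-1])
print(s['time'],s['tcp_pos'],s['eef_rot'].round(3).tolist())
im=ctrl.snapshot("side");im=cv2.resize(im[130:230,180:300],None,fx=6,fy=6,interpolation=cv2.INTER_CUBIC)
cv2.imwrite("pics/s15.png",im[:,:,::-1])
E
```

```text
16.95 [393.63223256  -1.11075574   7.37551849] [[-0.002, 1.0, 0.008], [1.0, 0.002, 0.006], [0.006, 0.008, -1.0]]
```

View pics/w15.png

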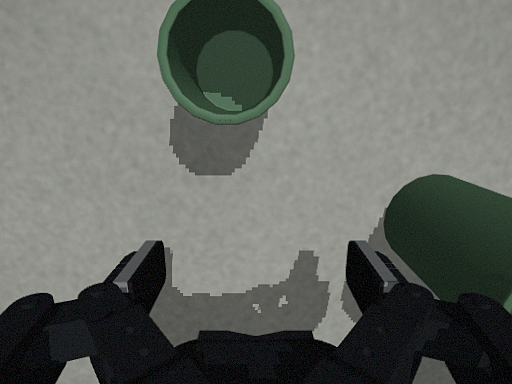

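View pics/s15.png

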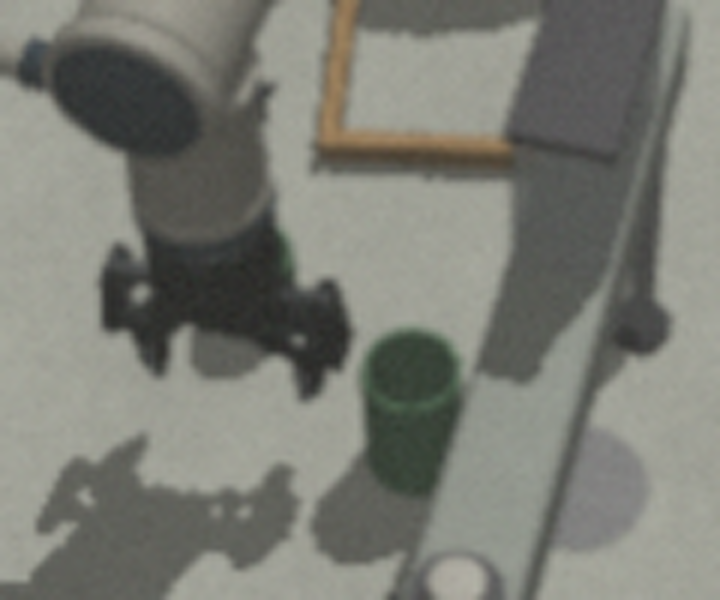

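Emit:
servo_tool(plan=[[[1,0,0,-0.01,0],[1,0,0,-0.01,0],[1,0,0,0,0]]])

```text
time: 17.35
tcp_pos: [394.8, -1.2, -12.7]
eef_rot: [[-0.002, 1.0, 0.01], [1.0, 0.002, 0.006], [0.006, 0.01, -1.0]]
force: [0.1, 0.0, -0.6]
gripper_width: 85.8
```

Emit:
servo_tool(plan=[[[1,0,0,-0.008,0],[1,0,0,0,0]]])

```text
time: 17.55
tcp_pos: [394.4, -1.2, -21.9]
eef_rot: [[-0.002, 1.0, 0.009], [1.0, 0.002, 0.006], [0.006, 0.009, -1.0]]
force: [-0.4, -0.4, -0.0]
gripper_width: 85.7
```

```bash
python3 - <<'E'
from h import *
s=ctrl.read_state();p=ctrl.camera_params("wrist");im=ctrl.snapshot("wrist");cv2.imwrite("pics/w16.png",im[:,:,::-1])
print(s['time'],s['tcp_pos'],s['eef_rot'].round(3).tolist(),s['force'])
im=ctrl.snapshot("side");im=cv2.resize(im[130:230,180:300],None,fx=6,fy=6,interpolation=cv2.INTER_CUBIC)
cv2.imwrite("pics/s16.png",im[:,:,::-1])
E
```

```text
17.55 [394.44346691  -1.16578776 -21.88252912] [[-0.002, 1.0, 0.009], [1.0, 0.002, 0.006], [0.006, 0.009, -1.0]] [-0.43820538 -0.40959243 -0.01121629]
```

View pics/s16.png

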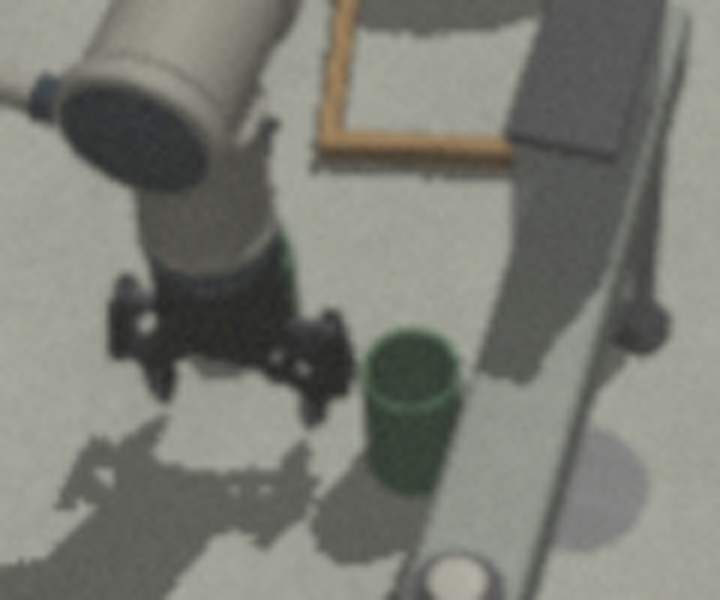

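View pics/w16.png

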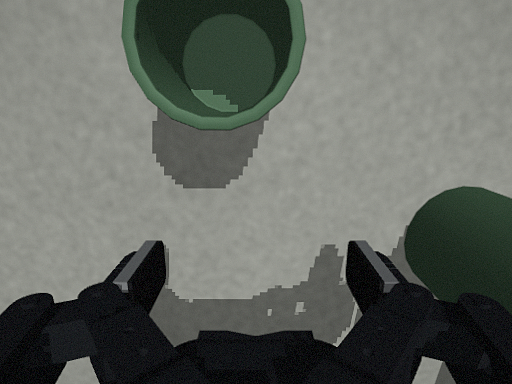

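Emit:
servo_tool(plan=[[[1,0,0,-0.005,0],[1,0,0,-0.005,0],[1,0,0,0,0]]])

```text
time: 17.95
tcp_pos: [396.0, -1.3, -30.5]
eef_rot: [[-0.002, 1.0, 0.013], [1.0, 0.002, 0.005], [0.005, 0.013, -1.0]]
force: [0.1, 0.1, 0.3]
gripper_width: 85.1
```

Emit:
servo_tool(plan=[[[1,0.004,0,0,0],[1,0.004,0,0,0],[1,0.004,0,0,0],[1,0.004,0,0,0],[1,0.004,0,0,0]]])

```text
time: 18.45
tcp_pos: [417.1, -1.1, -30.3]
eef_rot: [[-0.002, 1.0, 0.012], [1.0, 0.002, 0.006], [0.006, 0.012, -1.0]]
force: [-2.0, -0.2, 1.3]
gripper_width: 85.2
```

```bash
cat > look.py <<'E'
import sys
from h import *
n=sys.argv[1]
s=ctrl.read_state();p=ctrl.camera_params("wrist");a=ctrl.snapshot("wrist")
print(s['time'],s['tcp_pos'].round(1),s['eef_rot'].round(3).tolist(),s['force'].round(1))
b=ctrl.snapshot("side")[120:250,190:330]
b=cv2.resize(b,(404,375),interpolation=cv2.INTER_CUBIC)
a=cv2.resize(a,(500,375)) if 0 else a[:375,112:512]
cv2.imwrite(f"pics/{n}.png",np.hstack([a,b[:, :400]])[:,:,::-1])
E
python3 look.py k1
```

```text
18.45 [417.1  -1.1 -30.3] [[-0.002, 1.0, 0.012], [1.0, 0.002, 0.006], [0.006, 0.012, -1.0]] [-2.  -0.2  1.3]
```

View pics/k1.png

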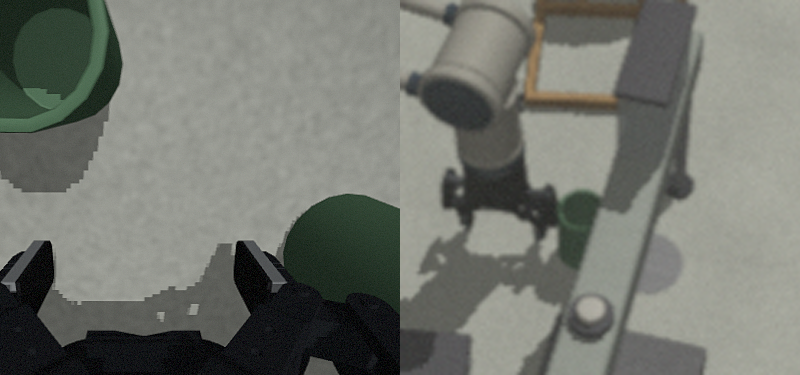

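Emit:
servo_tool(plan=[[[1,0.004,0,0,0],[1,0.004,0,0,0],[1,0.004,0,0,0]]])

```text
time: 18.85
tcp_pos: [429.6, -1.2, -30.4]
eef_rot: [[-0.002, 1.0, 0.011], [1.0, 0.002, 0.006], [0.006, 0.011, -1.0]]
force: [-2.0, 0.0, 1.2]
gripper_width: 85.5
```

```bash
python3 look.py k2;  python3 - <<'E'
from h import *
p=ctrl.camera_params("side")
im=ctrl.snapshot("side");im=cv2.resize(im[140:230,230:310],None,fx=7,fy=7,interpolation=cv2.INTER_CUBIC)
cv2.imwrite("pics/k2b.png",im[:,:,::-1])
E
```

```text
18.85 [429.6  -1.2 -30.4] [[-0.002, 1.0, 0.011], [1.0, 0.002, 0.006], [0.006, 0.011, -1.0]] [-2.   0.   1.2]
```

View pics/k2.png

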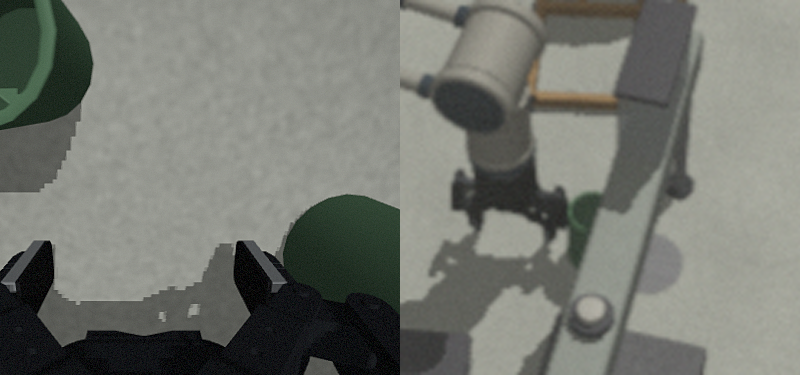

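View pics/k2b.png

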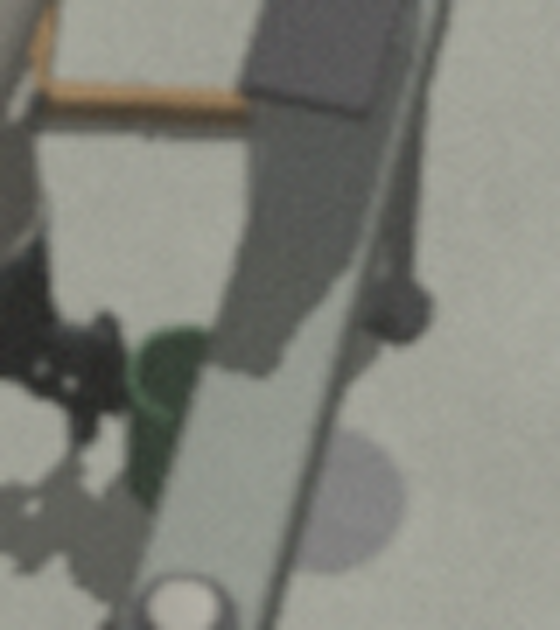

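Emit:
servo_tool(plan=[[[1,0.005,0,0,0],[1,0.006,0,0,0],[1,0.006,0,0,0],[1,0.006,0,0,0],[1,0.006,0,0,0],[1,0.005,0,0,0],[1,0.003,0,0,0]]])

```text
time: 19.7
tcp_pos: [469.7, -1.2, -30.4]
eef_rot: [[-0.002, 1.0, 0.011], [1.0, 0.002, 0.006], [0.006, 0.011, -1.0]]
force: [-2.3, 0.1, 0.4]
gripper_width: 85.3
```

```bash
python3 - <<'E'
from h import *
s=ctrl.read_state();p=ctrl.camera_params("wrist");a=ctrl.snapshot("wrist")
print(s['time'],s['tcp_pos'].round(1),s['eef_rot'].round(3).tolist(),s['force'].round(1))
cv2.imwrite("pics/k3.png",a[:,:,::-1])
hsv=cv2.cvtColor(a,cv2.COLOR_RGB2HSV);m=cv2.inRange(hsv,(40,60,15),(95,255,255));m[:,:330]=0
m=cv2.morphologyEx(m,cv2.MORPH_OPEN,np.ones((5,5)))
c=max(cv2.findContours(m,0,1)[0],key=cv2.contourArea)[:,0]
# fit bottom circle outline: leftmost/top silhouette at z0
from scipy.optimize import least_squares
w=np.array([atz(q,p,0)[:2] for q in c if q[1]<235 and q[0]<440]);print(len(w))
r=least_squares(lambda v:np.hypot(*(w-v).T)-30,[s['tcp_pos'][0]+105,0],loss='soft_l1');print(r.x, np.abs(r.fun).max(), r.x-s['tcp_pos'][:2])
E
```

```text
19.7 [469.7  -1.2 -30.4] [[-0.002, 1.0, 0.011], [1.0, 0.002, 0.006], [0.006, 0.011, -1.0]] [-2.3  0.1  0.4]
183
[580.5986138   -3.04887048] 9.424609368823575 [110.88820983  -1.81201091]
```

View pics/k3.png

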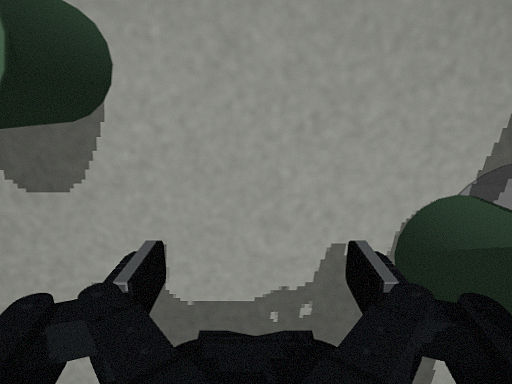

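```bash
cat > cupfit.py <<'E'
import sys
from h import *
from scipy.optimize import least_squares
def fit(a,p,x0,umin=330,vmax=245,umax=505):
    hsv=cv2.cvtColor(a,cv2.COLOR_RGB2HSV);m=cv2.inRange(hsv,(40,60,15),(95,255,255));m[:,:umin]=0
    m=cv2.morphologyEx(m,cv2.MORPH_OPEN,np.ones((5,5)))
    c=max(cv2.findContours(m,0,1)[0],key=cv2.contourArea)[:,0].astype(float)
    k=c[(c[:,1]<vmax)&(c[:,0]<umax)&(c[:,1]>3)]
    t=np.linspace(0,2*np.pi,90);C=np.c_[30*np.cos(t),30*np.sin(t),0*t]
    def g(v):
        P=np.r_[C,C+[0,0,96]]+[v[0],v[1],0]
        q=proj(P,p);H=cv2.convexHull(q.astype(np.float32))
        return np.array([cv2.pointPolygonTest(H,tuple(z),True) for z in k])
    r=least_squares(g,x0,loss='soft_l1',diff_step=1e-3);return r.x,np.sqrt(np.mean(r.fun**2)),len(k)
if __name__=="__main__":
    s=ctrl.read_state();p=ctrl.camera_params("wrist");a=cv2.imread(sys.argv[1])[:,:,::-1]
    x,e,n=fit(a,p,[s['tcp_pos'][0]+105,-1]);print(x,e,n,x-s['tcp_pos'][:2])
E
python3 cupfit.py pics/k3.png
```

```text
[579.2861391  -6.8536338] 7.997226990249842 441 [109.26303984  -5.58835853]
```

```bash
python3 - <<'E'
from h import *
s=ctrl.read_state();p=ctrl.camera_params("wrist");a=cv2.imread("pics/k3.png")
print(s['tcp_pos'])
t=np.linspace(0,2*np.pi,200);C=np.c_[30*np.cos(t),30*np.sin(t),0*t]
im=cv2.resize(a[150:330,330:512],None,fx=3,fy=3,interpolation=cv2.INTER_CUBIC)
for off,c in ((104,(0,0,255)),(108,(0,255,255)),(112,(255,0,255))):
    q=proj(C+[s['tcp_pos'][0]+off,-1.2,0],p)
    for z in q:
        u=((z-[330,150]+.5)*3).astype(int)
        if -9<u[0]<600: cv2.circle(im,tuple(u.tolist()),1,c,-1)
cv2.imwrite("pics/k3b.png",im)
E
```

```text
[470.02309926  -1.26527528 -30.40569309]
```

View pics/k3b.png

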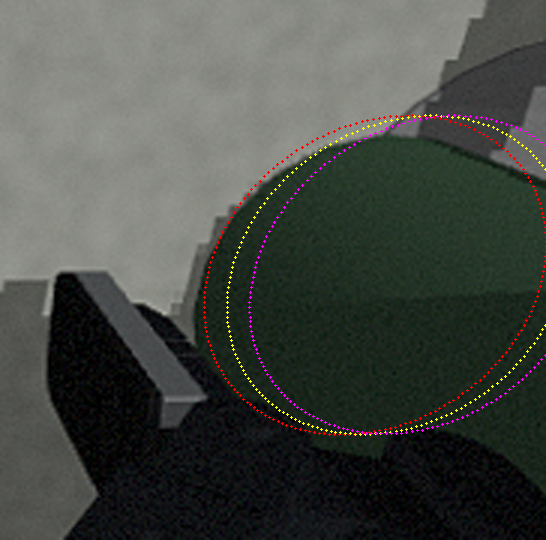

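```bash
cat > ov.py <<'E'
import sys
from h import *
def ov(f,out,cands,x0=330,y0=150,x1=512,y1=330,z=(0,)):
    p=ctrl.camera_params("wrist");a=cv2.imread(f)
    t=np.linspace(0,2*np.pi,300);C=np.c_[30*np.cos(t),30*np.sin(t),0*t]
    im=cv2.resize(a[y0:y1,x0:x1],None,fx=3,fy=3,interpolation=cv2.INTER_CUBIC)
    for (X,Y),c in zip(cands,((0,0,255),(0,255,255),(255,0,255))):
      for zz in z:
        for q in proj(C+[X,Y,zz],p):
            u=((q-[x0,y0]+.5)*3).astype(int)
            if -9<u[0]<900 and -9<u[1]<900: cv2.circle(im,tuple(u.tolist()),0,c,-1)
    cv2.imwrite(out,im)
E
python3 - <<'E'
from ov import *
ov("pics/k3.png","pics/k3c.png",[(572,-6),(574,-6),(573,-4)],z=(0,96))
E
```

```text
(no output)
```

View pics/k3c.png

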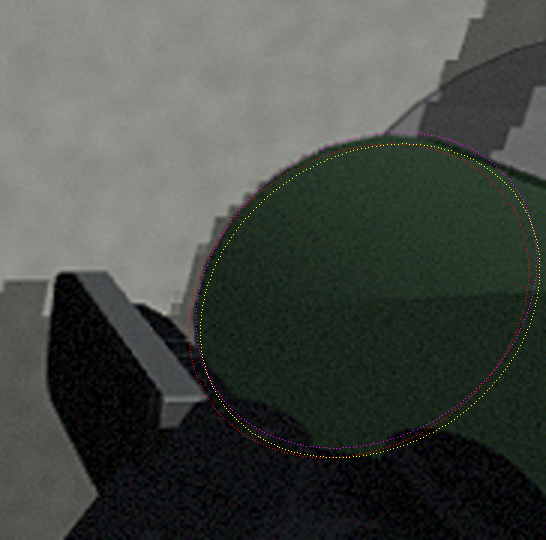

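Emit:
servo_tool(plan=[[[1,0.004,0.0006,0,0],[1,0.005,0.0006,0,0],[1,0.005,0.0006,0,0],[1,0.005,0.0006,0,0],[1,0.004,0.0006,0,0],[1,0,0,0,0]]])

```text
time: 20.35
tcp_pos: [495.1, 1.9, -30.5]
eef_rot: [[-0.002, 1.0, 0.012], [1.0, 0.002, 0.005], [0.005, 0.012, -1.0]]
force: [-1.3, -0.5, 0.2]
gripper_width: 85.5
```

```bash
python3 look.py k4;python3 - <<'E'
from ov import *
p=ctrl.camera_params("wrist");a=ctrl.snapshot("wrist");cv2.imwrite("pics/k4w.png",a[:,:,::-1]);s=ctrl.read_state();x,y=s['tcp_pos'][:2];print(x,y,s['force'])
ov("pics/k4w.png","pics/k4c.png",[(x+102,y-3.3),(x+102,y-1.5)],z=(0,))
E
```

```text
20.35 [495.1   1.9 -30.5] [[-0.002, 1.0, 0.012], [1.0, 0.002, 0.005], [0.005, 0.012, -1.0]] [-1.3 -0.5  0.2]
494.3836173677134 1.8952505827191264 [-0.60824734 -0.36388622 -1.16216051]
```

View pics/k4.png

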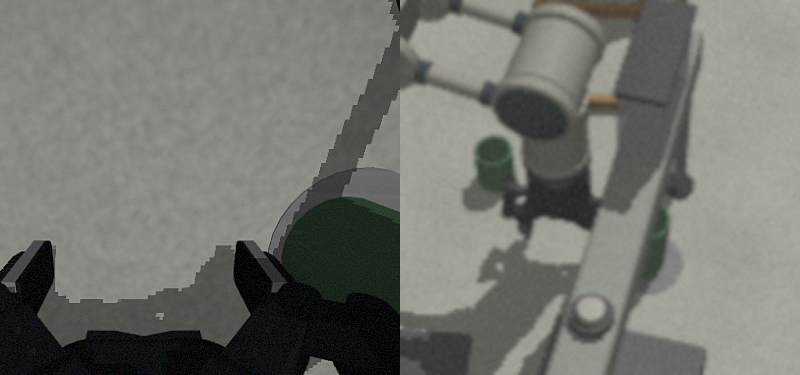

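View pics/k4c.png

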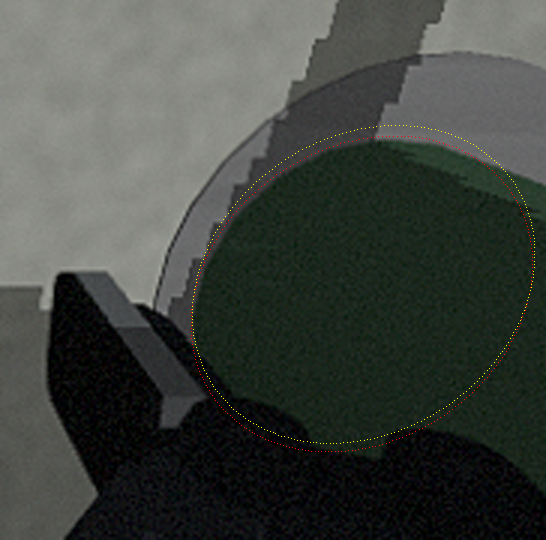

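```bash
python3 - <<'E'
from h import *
from scipy.optimize import least_squares
p=ctrl.camera_params("wrist")
f=lambda L:np.array([atz((u/3+330-.17,v/3+150-.17),p,0)[:2] for u,v in L])
w=f([(155,300),(180,215),(225,155),(300,95),(400,58),(460,52),(530,62)])
r=least_squares(lambda v:np.hypot(*(w-v).T)-45,[600,0]);print('disc',r.x,r.fun.round(1))
c=f([(193,300),(203,265),(235,205),(280,165),(330,144),(370,139)])
r2=least_squares(lambda v:np.hypot(*(c-v).T)-30,[600,0]);print('cup',r2.x,r2.fun.round(1),r.x-r2.x)
E
```

```text
disc [604.35807174  -2.32495579] [-0.5  0.4  0.2  0.1 -0.2 -0.2  0. ]
cup [596.2574652   -1.10862769] [-0.3 -0.4  0.4  0.6  0.  -0.7] [ 8.10060654 -1.2163281 ]
```

Emit:
servo_tool(plan=[[[1,0.003,-0.0004,0,0],[1,0.003,-0.0004,0,0],[1,0.002,-0.0004,0,0],[1,0,0,0,0]]])

```text
time: 20.9
tcp_pos: [502.7, 0.7, -30.5]
eef_rot: [[-0.002, 1.0, 0.011], [1.0, 0.002, 0.006], [0.006, 0.011, -1.0]]
force: [-1.7, 0.1, 0.7]
gripper_width: 85.4
```

```bash
python3 - <<'E'
from ov import *
p=ctrl.camera_params("wrist");a=ctrl.snapshot("wrist");cv2.imwrite("pics/k5w.png",a[:,:,::-1]);s=ctrl.read_state();x,y=s['tcp_pos'][:2];print(x,y,s['force'])
ov("pics/k5w.png","pics/k5c.png",[],z=(0,))
E
```

```text
502.5760559996867 0.6689324705996602 [-2.66223914 -0.34148301  0.02527028]
```

View pics/k5c.png

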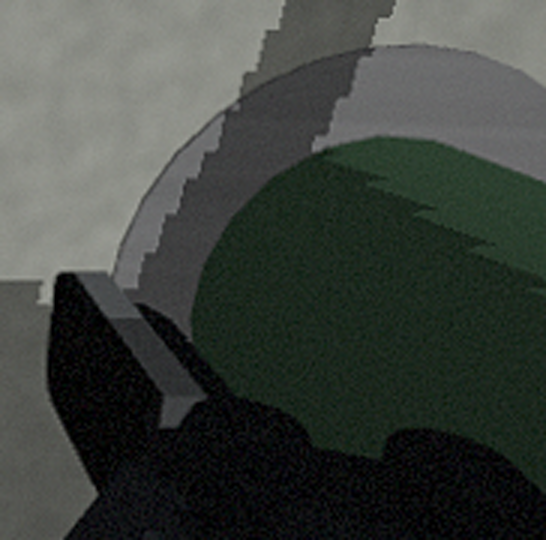

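```bash
python3 - <<'E'
from h import *
from scipy.optimize import least_squares
p=ctrl.camera_params("wrist")
f=lambda L:np.array([atz((u/3+330-.17,v/3+150-.17),p,0)[:2] for u,v in L])
w=f([(115,275),(135,220),(180,150),(250,95),(330,58),(430,44),(500,56)])
r=least_squares(lambda v:np.hypot(*(w-v).T)-45,[600,0]);print('disc',r.x,r.fun.round(1))
c=f([(192,310),(200,270),(225,220),(270,175),(320,148),(380,137)])
r2=least_squares(lambda v:np.hypot(*(c-v).T)-30,[600,0]);print('cup',r2.x,r2.fun.round(1),r.x-r2.x)
E
```

```text
disc [605.50878315  -2.32917687] [ 0.   0.   0.4 -0.2 -0.3 -0.1  0.3]
cup [604.57682207  -2.47431558] [-0.3 -0.1  0.2  0.3  0.1 -0.4] [0.93196107 0.14513871]
```

Emit:
servo_tool(plan=[[[1,-0.004,0,0,0],[1,-0.01,0,0,0],[1,-0.02,0,0,0],[1,-0.02,0,0.02,0],[1,-0.02,0,0.035,0],[1,0,0,0.045,0],[1,0,0,0.045,0],[1,0,0,0,0]]])

```text
time: 21.75
tcp_pos: [418.8, 1.0, 116.0]
eef_rot: [[-0.002, 1.0, 0.007], [1.0, 0.002, 0.006], [0.006, 0.007, -1.0]]
force: [0.8, 0.5, -0.5]
gripper_width: 85.3
```

```bash
python3 look.py k6; python3 - <<'E'
from h import *
a=ctrl.snapshot("wrist");cv2.imwrite("pics/k6w.png",a[:,:,::-1])
p=ctrl.camera_params("wrist");print(ctrl.read_state()['tcp_pos'])
for t in("lever_hinge","lever_knob","mark_large","spot"):
  for d in ctrl.tip_of(t,"wrist")[:2]: print(t,np.round(d['uv'],1),round(d['p'],2))
E
```

```text
21.75 [418.8   1.  116. ] [[-0.002, 1.0, 0.007], [1.0, 0.002, 0.006], [0.006, 0.007, -1.0]] [ 0.8  0.5 -0.5]
[416.09037125   1.28160529 108.58417889]
```

View pics/k6w.png

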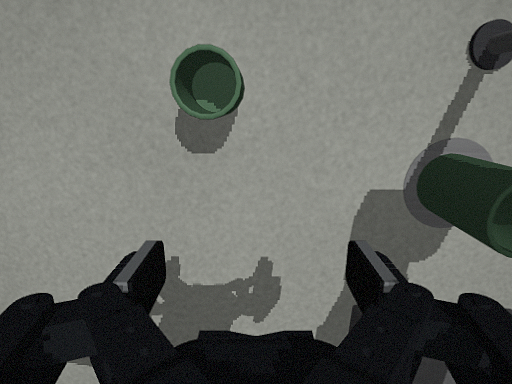

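Emit:
servo_tool(plan=[[[1,0,-0.03,0.015,0],[1,0,-0.035,0.02,0],[1,0,-0.035,0.02,0],[1,0,-0.035,0.02,0],[1,0,-0.03,0.01,0],[1,0,-0.015,0,0],[1,0,0,0,0]]])

```text
time: 22.8
tcp_pos: [411.3, -183.7, 185.4]
eef_rot: [[-0.006, 1.0, -0.024], [1.0, 0.006, 0.012], [0.012, -0.024, -1.0]]
force: [0.5, 0.5, -0.8]
gripper_width: 85.4
```

```bash
python3 - <<'E'
from h import *
s=ctrl.read_state();p=ctrl.camera_params("wrist");a=ctrl.snapshot("wrist");cv2.imwrite("pics/l1.png",a[:,:,::-1])
print(s['time'],s['tcp_pos'],s['eef_rot'].round(3).tolist())
for t,z in(("lever_hinge",78),("lever_knob",110),("mark_large",72),("mark_small",72)):
  for d in ctrl.tip_of(t,"wrist")[:2]: print(t,np.round(d['uv'],1),round(d['p'],2),atz(d['uv'],p,z).round(1))
E
```

```text
22.8 [ 411.30169008 -183.74373263  185.43611573] [[-0.006, 1.0, -0.024], [1.0, 0.006, 0.012], [0.012, -0.024, -1.0]]
lever_knob [445.4 223.2] 0.92 [ 574.7 -211.   110. ]
mark_large [380.7 274.5] 0.74 [ 541.2 -283.3   72. ]
mark_small [404.9 143.3] 0.71 [ 548.1 -147.1   72. ]
```

View pics/l1.png

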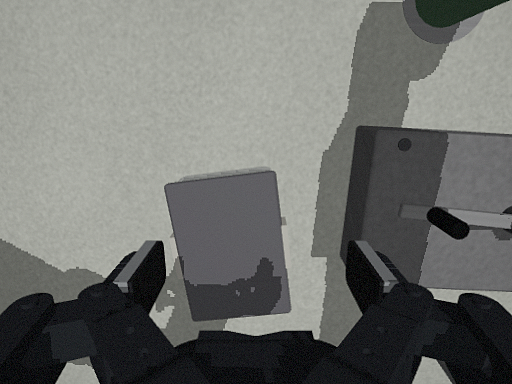

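Emit:
servo_tool(plan=[[[1,0.015,0.01,-0.01,0],[1,0.02,0.01,-0.02,0],[1,0.02,0,-0.02,0],[1,0.015,0,-0.02,0],[1,0.01,0,-0.02,0],[1,0,0,0,0]]])

```text
time: 23.65
tcp_pos: [494.7, -153.7, 93.6]
eef_rot: [[-0.019, 1.0, -0.02], [1.0, 0.019, 0.012], [0.012, -0.02, -1.0]]
force: [-0.4, -0.2, -0.3]
gripper_width: 85.6
```

```bash
python3 - <<'E'
from h import *
s=ctrl.read_state();p=ctrl.camera_params("wrist");a=ctrl.snapshot("wrist");cv2.imwrite("pics/l2.png",a[:,:,::-1])
print(s['time'],s['tcp_pos'],s['eef_rot'].round(3).tolist())
E
```

```text
23.65 [ 494.74018784 -153.67700586   93.60257488] [[-0.019, 1.0, -0.02], [1.0, 0.019, 0.012], [0.012, -0.02, -1.0]]
```

View pics/l2.png

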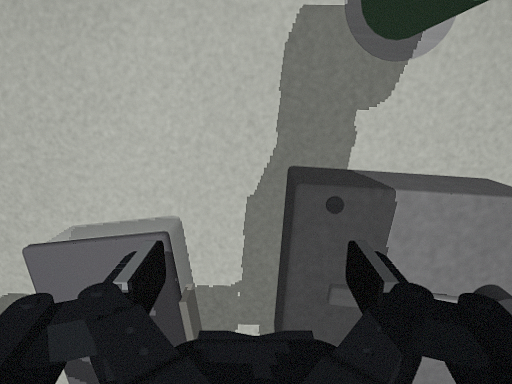

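Emit:
servo_tool(plan=[[[1,0.003,-0.004,-0.015,-0.019],[1,0.003,-0.004,-0.02,0],[1,0,-0.002,-0.015,0],[1,0,0,-0.005,0],[1,0,0,0,0]]])

```text
time: 24.2
tcp_pos: [501.8, -164.7, 42.0]
eef_rot: [[0.003, 1.0, -0.011], [1.0, -0.003, 0.008], [0.008, -0.011, -1.0]]
force: [-0.2, 0.3, -0.5]
gripper_width: 85.4
```

Emit:
servo_tool(plan=[[[1,0,0,-0.006,0],[1,0,0,0,0]]])

```text
time: 24.4
tcp_pos: [502.1, -164.9, 36.8]
eef_rot: [[0.004, 1.0, -0.01], [1.0, -0.003, 0.008], [0.008, -0.01, -1.0]]
force: [0.8, -1.0, -0.6]
gripper_width: 85.2
```

```bash
python3 look.py l3
```

```text
24.4 [ 502.1 -164.9   36.8] [[0.004, 1.0, -0.01], [1.0, -0.003, 0.008], [0.008, -0.01, -1.0]] [ 0.8 -1.  -0.6]
```

View pics/l3.png

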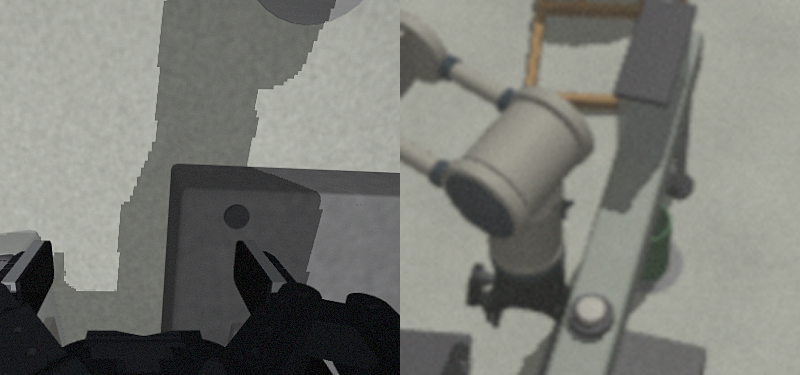

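Emit:
servo_tool(plan=[[[1,0,-0.005,-0.003,0],[1,0,-0.008,0,0],[1,0,-0.008,0,0],[1,0,-0.008,0,0],[1,0,-0.008,0,0]]])

```text
time: 25.0
tcp_pos: [503.3, -204.4, 36.2]
eef_rot: [[0.002, 1.0, -0.006], [1.0, -0.002, 0.007], [0.007, -0.007, -1.0]]
force: [-0.8, 1.4, 0.1]
gripper_width: 85.2
```

Emit:
servo_tool(plan=[[[1,-0.001,-0.007,-0.002,0],[1,0,-0.007,0,0],[1,-0.001,-0.007,0,0]]])

```text
time: 25.3
tcp_pos: [501.4, -227.7, 34.2]
eef_rot: [[0.002, 1.0, -0.006], [1.0, -0.002, 0.007], [0.007, -0.006, -1.0]]
force: [-0.3, 1.6, 0.4]
gripper_width: 85.7
```

```bash
python3 - <<'E'
from h import *
s=ctrl.read_state();p=ctrl.camera_params("wrist");a=ctrl.snapshot("wrist");cv2.imwrite("pics/l4.png",a[:,:,::-1])
print(s['time'],s['tcp_pos'],s['force'])
im=ctrl.snapshot("side");cv2.imwrite("pics/l4s.png",cv2.resize(im[210:320,210:320],None,fx=5,fy=5,interpolation=cv2.INTER_CUBIC)[:,:,::-1])
E
```

```text
25.3 [ 501.37485268 -227.72555019   34.21225378] [-0.34402311  1.64424735  0.43708273]
```

View pics/l4.png

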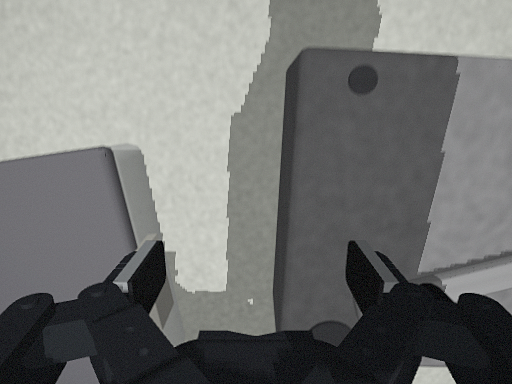

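View pics/l4s.png

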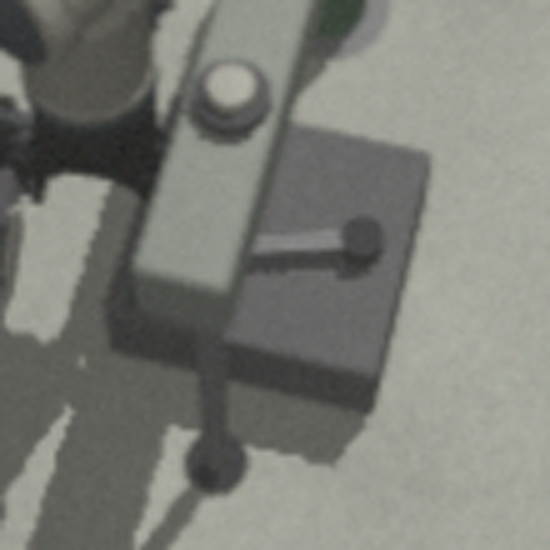

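Emit:
servo_tool(plan=[[[1,0,-0.006,0,0],[1,0,-0.006,0,0],[1,0,-0.003,0,0],[1,0,0,0,0]]])

```text
time: 25.8
tcp_pos: [500.6, -244.4, 33.8]
eef_rot: [[0.003, 1.0, -0.007], [1.0, -0.003, 0.007], [0.007, -0.007, -1.0]]
force: [-0.1, 0.3, 0.2]
gripper_width: 85.8
```

```bash
python3 - <<'E'
from h import *
s=ctrl.read_state();p=ctrl.camera_params("wrist");a=ctrl.snapshot("wrist");cv2.imwrite("pics/l5.png",a[:,:,::-1])
print(s['time'],s['tcp_pos'],s['force'])
im=ctrl.snapshot("side");cv2.imwrite("pics/l5s.png",cv2.resize(im[230:300,240:310],None,fx=8,fy=8,interpolation=cv2.INTER_CUBIC)[:,:,::-1])
im=ctrl.snapshot("scene");cv2.imwrite("pics/l5c.png",cv2.resize(im[150:230,180:260],None,fx=7,fy=7,interpolation=cv2.INTER_CUBIC)[:,:,::-1])
E
```

```text
25.8 [ 500.61170102 -244.36555613   33.7835099 ] [-0.10594092  0.32380386  0.20464844]
```

View pics/l5s.png

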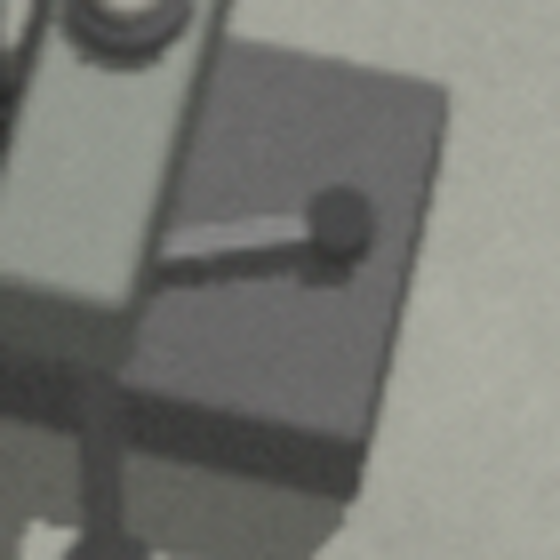

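View pics/l5.png

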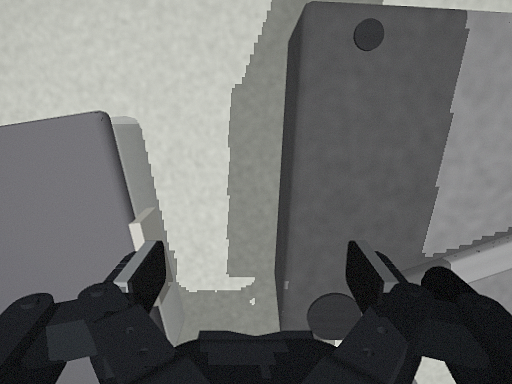

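View pics/l5c.png

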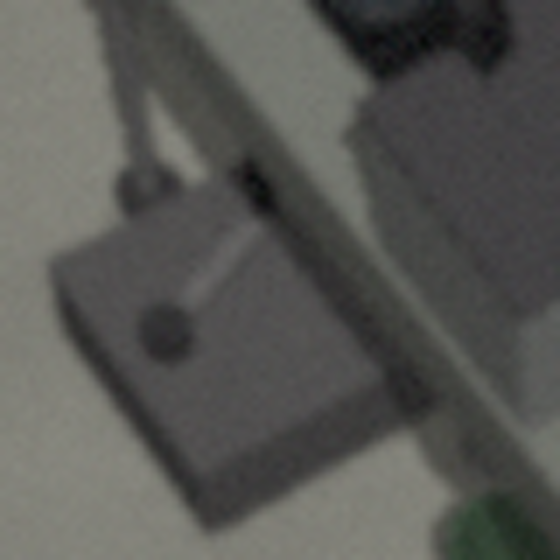

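```bash
python3 - <<'E'
import cv2
a=cv2.imread("pics/l5.png");cv2.imwrite("pics/l5z.png",cv2.resize(a[200:384,290:512],None,fx=3.5,fy=3.2,interpolation=cv2.INTER_CUBIC))
E
```

```text
(no output)
```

View pics/l5z.png

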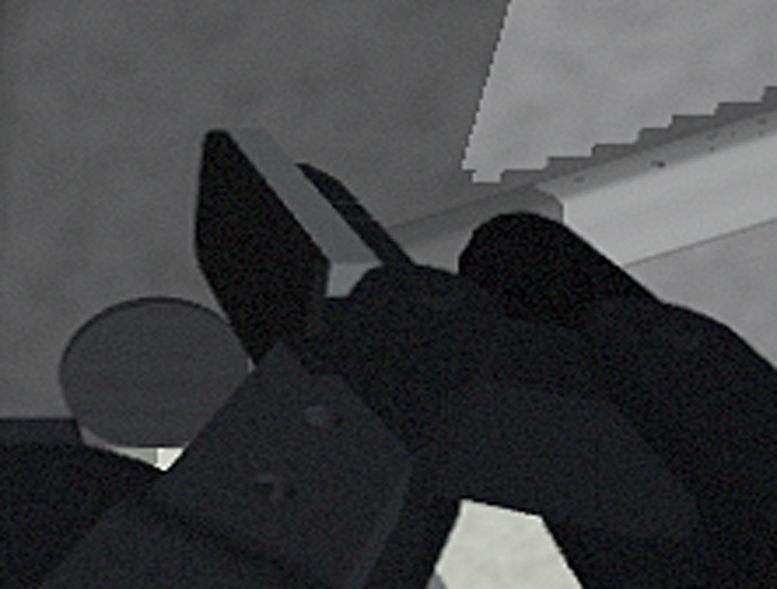

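```bash
cat > lev.py <<'E'
from h import *
def line(P,z,sx,sy,x0,y0,p):
    w=[atz((u/sx+x0-.3,v/sy+y0-.3),p,z)[:2] for u,v in P]
    d=w[0]-w[-1] if w[0][0]<w[-1][0] else w[-1]-w[0]
    print([q.round(1).tolist() for q in w],'world ang of dir from -x:',np.arctan2(-d[1],-d[0]).round(3)); return w
E
python3 - <<'E'
from lev import *
p=ctrl.camera_params("wrist")
for P,z in (([(630,265),(777,222)],86),([(565,190),(777,127)],86),([(390,228),(777,103)],78)): line(P,z,3.5,3.2,290,200,p)
# disc
print(atz((155/3.5+290,372/3.2+200),p,72))
print('knob proj a'); 
E
```

```text
[[598.7, -252.3], [616.8, -245.7]] world ang of dir from -x: 0.349
[[588.1, -240.4], [613.3, -231.2]] world ang of dir from -x: 0.349
[[570.8, -250.8], [619.8, -231.2]] world ang of dir from -x: 0.38
[ 542.72420017 -280.45546637   72.        ]
knob proj a
```

Emit:
servo_tool(plan=[[[1,0,-0.005,0,0],[1,0,-0.005,0,0],[1,0,0,0,0]]])

```text
time: 26.25
tcp_pos: [501.1, -254.1, 33.9]
eef_rot: [[0.002, 1.0, -0.007], [1.0, -0.002, 0.007], [0.007, -0.007, -1.0]]
force: [-0.8, 1.2, -0.1]
gripper_width: 85.3
```

```bash
python3 - <<'E'
from h import *
s=ctrl.read_state();a=ctrl.snapshot("wrist");cv2.imwrite("pics/l6.png",a[:,:,::-1])
print(s['time'],s['tcp_pos'],s['force'])
cv2.imwrite("pics/l6z.png",cv2.resize(a[200:384,290:512],None,fx=3.5,fy=3.2,interpolation=cv2.INTER_CUBIC)[:,:,::-1])
E
```

```text
26.25 [ 501.10164119 -254.10771667   33.91679579] [-0.84664391  1.24134085 -0.08274464]
```

View pics/l6z.png

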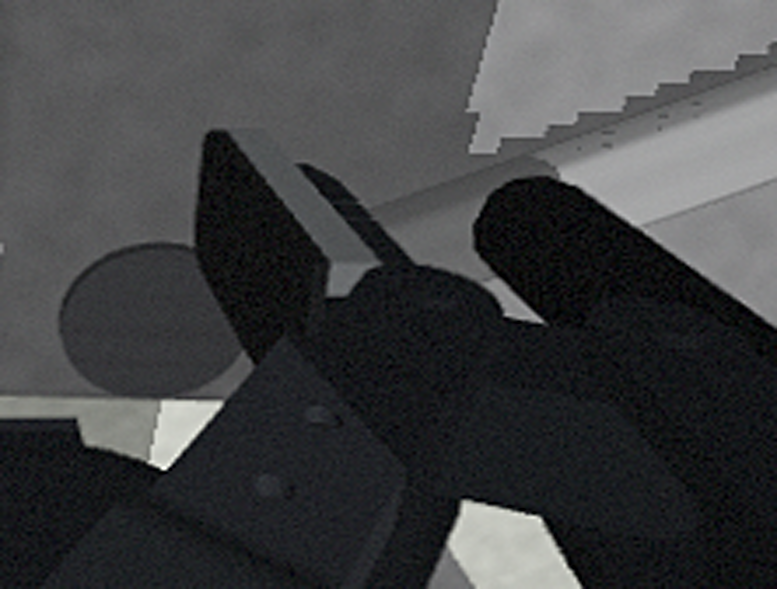

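```bash
python3 - <<'E'
from lev import *
p=ctrl.camera_params("wrist")
for P,z in (([(640,226),(777,179)],86),([(557,175),(777,92)],86),([(375,208),(777,62)],78)): line(P,z,3.5,3.2,290,200,p)
print(atz((152/3.5+290,320/3.2+200),p,72))
E
```

```text
[[599.3, -256.0], [615.7, -248.9]] world ang of dir from -x: 0.407
[[587.1, -248.1], [612.7, -236.0]] world ang of dir from -x: 0.441
[[568.8, -257.4], [618.9, -234.8]] world ang of dir from -x: 0.424
[ 542.04512998 -280.64651331   72.        ]
```

Emit:
servo_tool(plan=[[[1,0,-0.004,0,0],[1,0,0,0,0],[1,0,0.005,0,0],[1,0,0.01,0,0],[1,-0.02,0.01,0.01,0],[1,-0.03,0,0.03,0],[1,-0.03,0.02,0.04,0],[1,0,0,0,0]]])

```text
time: 27.1
tcp_pos: [420.2, -209.9, 112.2]
eef_rot: [[0.001, 1.0, -0.009], [1.0, -0.001, 0.009], [0.009, -0.009, -1.0]]
force: [1.3, -0.8, 1.3]
gripper_width: 85.1
```

Emit:
servo_tool(plan=[[[1,-0.01,-0.01,0.03,0],[1,0,-0.02,0.03,0],[1,0,-0.02,0.02,0],[1,0,0,0,0]]])

```text
time: 27.5
tcp_pos: [409.3, -257.5, 195.4]
eef_rot: [[-0.002, 1.0, -0.006], [1.0, 0.002, 0.007], [0.007, -0.006, -1.0]]
force: [-0.6, 0.0, 0.1]
gripper_width: 85.5
```

```bash
python3 - <<'E'
from h import *
s=ctrl.read_state();a=ctrl.snapshot("wrist");cv2.imwrite("pics/l7.png",a[:,:,::-1])
print(s['time'],s['tcp_pos'],s['force'])
E
```

```text
27.5 [ 409.27874971 -257.53095081  195.44128085] [-0.61986822  0.03443852  0.13395526]
```

View pics/l7.png

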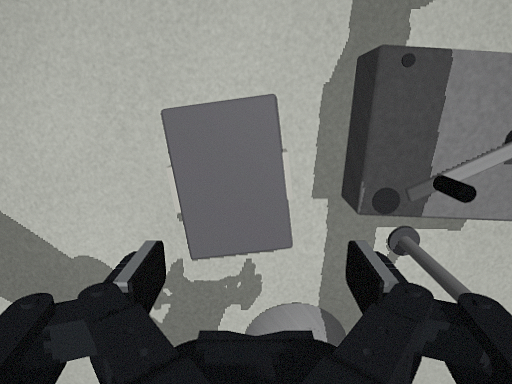

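```bash
python3 - <<'E'
import cv2
a=cv2.imread("pics/l7.png");cv2.imwrite("pics/l7z.png",cv2.resize(a[110:230,352:512],None,fx=5,fy=5,interpolation=cv2.INTER_CUBIC))
E
```

```text
(no output)
```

View pics/l7z.png

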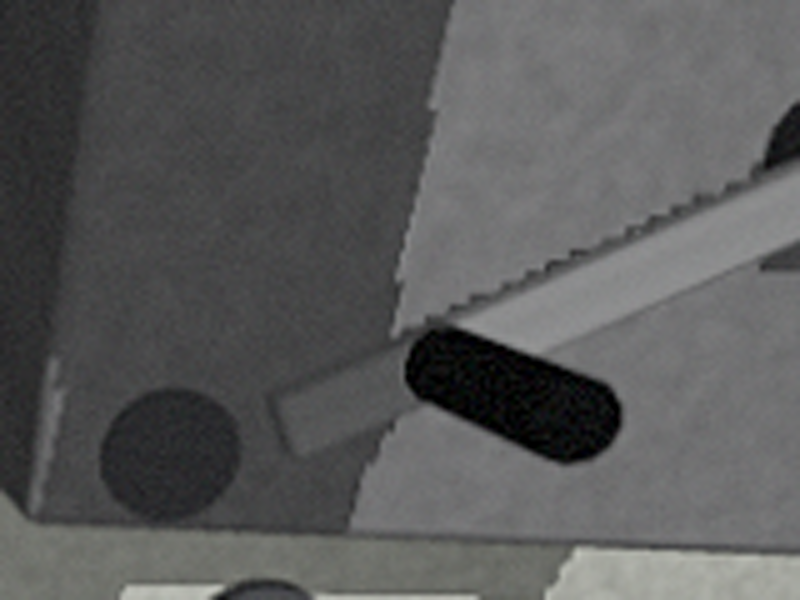

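```bash
python3 - <<'E'
from lev import *
p=ctrl.camera_params("wrist")
g=lambda u,v,z:atz((u/5+352-.4,v/5+110-.4),p,z)[:2]
ml=g(170,453,72);ms=atz((408,60.3),p,72)[:2]
t=g(291,430,86);q=g(800,204,86)
print('ml',ml,'ms',ms,'sep',np.linalg.norm(ml-ms),'exp',2*140*np.sin(.5))
print(t,q)
for a,b in ((t,q),(g(282,402,86),g(800,170,86)),(g(300,457,86),g(800,238,86))): print('ang',np.arctan2((b-a)[1],(b-a)[0]))
u=(ml-ms)/np.linalg.norm(ml-ms); m=(ml+ms)/2; n=np.array([-u[1],u[0]]); 
if n[0]<0:n=-n
h=m+n*140*np.cos(.5);print('hinge',h,'yaw',np.arctan2(n[1],n[0]));d=h-ml;tgt=np.arctan2(d[1],d[0]);print('target',tgt)
d=h-t;print('tip->hinge ang',np.arctan2(d[1],d[0]),np.linalg.norm(d))
# line of lever extended: miss distance at disc
e=(q-t)/np.linalg.norm(q-t);print('miss',e[0]*(ml-t)[1]-e[1]*(ml-t)[0])
E
```

```text
ml [ 540.58999038 -278.74002794] ms [ 546.20078355 -147.18698969] sep 131.67263524543648 exp 134.23915080917683
[ 557.25664318 -269.73695761] [ 647.55016079 -225.54321117]
ang 0.4551683296097422
ang 0.4569775228669933
ang 0.45126024495879
hinge [ 666.14535165 -218.19884715] yaw -0.04262459335222724
target 0.44929604388851735
tip->hinge ang 0.44206851417750964 120.46961302097704
miss -0.7595553345559827
```

```bash
python3 - <<'E'
from h import *
a=ctrl.snapshot("scene");b=ctrl.snapshot("side")
cv2.imwrite("pics/f1.png",np.hstack([cv2.resize(a[100:290,170:360],(400,400)),cv2.resize(b[120:310,180:370],(400,400))])[:,:,::-1])
for t in ("cup_short","cup_tall","lunchbox","strainer"):
  for n in ("scene","side"): print(t,n,[(np.round(d['extent']).tolist(),round(d['p'],2)) for d in ctrl.find_in(t,n)][:2])
print(ctrl.read_state()['time'])
E
```

```text
cup_short scene [([306.0, 212.0, 321.0, 232.0], 0.47)]
cup_short side [([212.0, 168.0, 227.0, 184.0], 0.64)]
cup_tall scene [([243.0, 221.0, 262.0, 248.0], 0.68)]
cup_tall side [([271.0, 194.0, 282.0, 216.0], 0.75), ([260.0, 251.0, 286.0, 267.0], 0.7)]
lunchbox scene [([232.0, 139.0, 279.0, 182.0], 0.73)]
lunchbox side [([172.0, 234.0, 216.0, 283.0], 0.57)]
strainer scene [([175.0, 113.0, 225.0, 143.0], 0.88)]
strainer side [([176.0, 321.0, 222.0, 383.0], 0.97)]
28.05
```

View pics/f1.png

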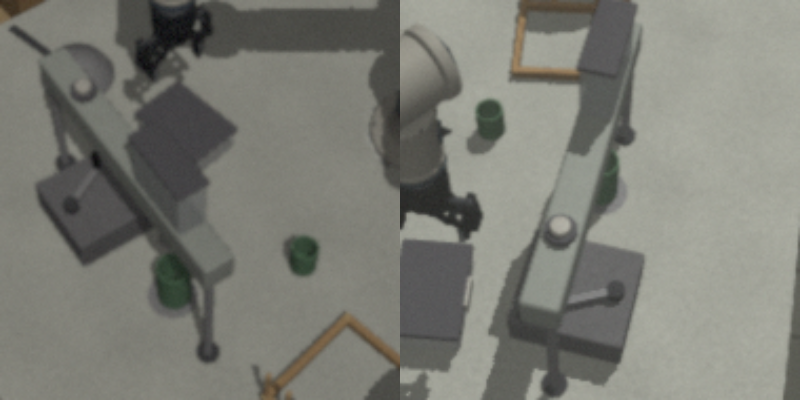

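```bash
python3 -c "
from bench import ctrl
print(ctrl.finish_job())"
```

```text
the job is handed in; nothing more can be done
None
```

The washed cup is standing upright under the spout and the lever points at the large disc. I handed the job in at 28 s with the arm clear of everything and the button not pressed.

- **Which cup:** the cup in the rack fitted the tall size in both cameras and in the wrist view, so the large disc was the right one.
- **Moving the cup:** I set it down about 100 mm in front of the spot, because the gripper, which always points down, cannot fit under the housing. I then pushed it in slowly with the back of the open finger, with about 2 N of force. It slid without tipping.
- **Centring:** the last wrist-camera fit had the cup's foot about 1 mm from the centre of the steel disc. That was just before I pulled the finger away. A wrist picture after that looked unchanged, but I did not fit it again.
- **Lever:** seen from clear, the lever's direction was 0.455 rad against a target of 0.449 to 0.458, and its line missed the disc's centre by about 0.8 mm. A second reading from the lever's tip gave 0.442 rad.
- **Other things:** the short cup, lunch box and strainer were found where they were at the start, within about 3 pixels.

Some checks disagreed:
- **Fingertips:** in the pictures the fingertips stood about 44 mm above the reported TCP, more than the text suggests. The cup was therefore gripped nearer its rim than planned.
- **Tool tilt:** the tool tilted by up to 2° during moves, and the cup with it while it was carried.
- **Setting down:** in one check while setting the cup down, the downward force reached about 22 N.

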